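# Set the coffee filters on their glasses and lid them

### The arm

A 6-joint arm with a two-finger parallel gripper is mounted at the origin on the work surface. World frame = base frame: x ahead of the robot, y to its left, z up, the work surface at z = 0. Lengths are in m, angles in degrees, forces in N, time in s.
With the tool pointing down it reaches from about 0.35 to 0.875 m from the base axis. Payload 4.2 kg.
Tool frame: the origin (TCP) lies on the centre line of the jaws, within the pads' length; the fingertips stand 19 mm ahead of it and the grasp point (between the pads) is the TCP; x points along the fingers, y is the direction in which the jaws open and shut, and the axes are right-handed (so a half turn about x gives the same grasp; the last joint's range is limited). The gripper opens to 87 mm and grips with 3 to 60 N. Pads are 19 mm wide; open, the fingers measure 117 mm over their backs; the gripper's body (75 mm by 190 mm) begins 51 mm behind the grasp point.
Start: joints at [-56.459, 22.042, 0.453, 0, -68.411, -14.817], TCP at [0.201, -0.592, 0.242] pointing down, gripper open.
Joint ranges: [-179.83, 179.83], [-69.29, 118.12], [-61.27, 80.66], [-181.25, 117.63], [-171.15, -9.14], [-177.46, 177.46]. Speed limits (degrees/s): [159.86, 159.86, 180, 180, 180, 180].

### API

Orientations are given as a 3x3 rotation matrix whose columns are the frame's x, y, z axes.
In Python, from station import r, viewer, job, spotter gives the robot as it stands.
- The arm moves only by the tool play_rows, never from a script. Its argument "commands" is a list of rows, each an object of numbers: "fingers": the gripper command: -1 is fully open, 1 is shut, values between are in proportion; "tx", "ty", "tz": the shift along the tool's x, y, z normalised to -1 to 1, where 1 is 750 mm; "ax", "ay", "az": the turn, a rotation vector about the tool's x, y, z normalised to -1 to 1, where 1 is pi rad. In form: [{"fingers": .., "tx": .., "ty": .., "tz": .., "ax": .., "ay": .., "az": ..}, ...]. A call has 1 to 5 rows; each row is the pose to reach, as a shift and turn from the pose commanded when the call began, along the tool's axes at that moment, turning the shorter way round; what a row does not reach only later rows make up. A row lasts 1/12 s, in which the tool goes at most 41.7 mm and 7.16 degrees, less where a joint would pass 70% of its speed; a pose out of reach is approached as far as the arm can. A call with a number of a shift or a turn outside -1 to 1 is refused whole. A call with a gripper value outside its range is refused whole. The fingers move at their own pace and stop on an object; the grip force is fixed at half the most. Time passes only in rows, so rows that repeat a pose let the fingers close. It gives the time, the measured TCP pose, the force and the opening at its end, in the units of the state.
- r.sense(): the state, without advancing time (a new reading comes with each control period).
- viewer.capture(name): name is "scene" or "top" or "wrist"; returns a dict with "image" (480x640x3 uint8, red, green, blue), "fx", "fy", "cx", "cy" (pixels), "R" (3x3) and "t" (3): a world point X has camera coordinates R X + t; the wrist camera has in their place "mount" (4x4, takes a point from camera to tool coordinates, whose origin is the TCP and whose axes are the tool frame's). Camera axes: x right, y down, z forward; pixel columns grow to the right and rows downward; lengths in m; the calibration is good to about 2 mm. A picture is of the moment at which its call begins: read the wrist's pose just before it. There is no depth.
- job.finish_job(): hands the job in, once; it reports no verdict.
Trained networks look in a picture, given as the dict that the camera call returned (one of the last four; its "shot" number tells which), for a name from the list of things; names that differ only in an ending like _2 or _b are one class to them, and where a whole thing is asked for, a point or a joint stands for the part that bears it (a point fixed in the world has none). Each returns a list of dicts, best first, with "score" (0 to 1); they miss things now and then, are a little off and sometimes report something else, mostly with a low value. They report only what shows in the picture. A call takes as long as a camera call. They do not tell look-alikes from the thing itself.
- spotter.find_in(name, picture): "uv" ([column, row] in pixels, amid what is visible of it).
- spotter.silhouettes(name, picture): "region" (480x640 bool, what is visible of it) and "uv" ([column, row] in pixels, amid what is visible of it).
The state is a dict: "time_s": time; "joints": joint angles; "joint_velocities": joint speeds; "effort": joint torques, N m; "tcp_pos": TCP position; "ee_rot": TCP orientation; "wrist_force": force on the tool from outside, world axes, zero at the start; "moment": the same for the moment, N m; "gripper_width": opening from 0.0 (shut) to 1.0 (fully open).
Only numpy, scipy, OpenCV 4.12 (cv2) and the standard library are available. Lean on these libraries where they do the work, as an engineer would, in place of code of your own. Each camera call takes 0.05 s, during which the arm holds its last target. There are 200 camera calls.

### The job

From among the washed-up things on the counter pick out the two metal drip coffee filters and stand the small one on the small glass and the large one on the large glass, level and well centred over the mouth. Then cover each filter with the lid that fits it, knob up and sitting flat. Set everything down gently rather than dropping it, knock no glass over, and leave the teacup, strainer, stopper and jug where they are.

Things in the scene. Friction and masses are not known exactly. Their poses are not given: they have to be found in the camera images.
- filter_small: small steel drip coffee filter, 70 g, upright: round chamber 46 mm across, open on top (press inside), on a saucer plate 72 mm across. Origin on the axis, underside; z up. Ring under the plate (38 mm across) z 0-3, plate 3-5, lip to 7, chamber wall (2 thick) 5-50. Ears at +x and -x, 14 wide, 22 out, z 35-37: grip the chamber along y. On its glass: origin 3 mm below the glass rim, ring inside.
- filter_large: large steel drip coffee filter, 120 g, upright: round chamber 66 mm across, open on top (press inside), on a saucer plate 96 mm across. Origin on the axis, underside; z up. Ring under the plate (58 mm across) z 0-3, plate 3-5, lip to 7, chamber wall (2 thick) 5-65. Ears at +x and -x, 14 wide, 22 out, z 50-52: grip the chamber along y. On its glass: origin 3 mm below the glass rim, ring inside.
- lid_small: lid of the small filter, 20 g: steel disc 56 mm across with a black knob, lying knob up. Origin on the axis, underside; z up. Stamped step (32 mm across, tapering to 28) z 0-3; disc 3-5; upright round knob 14 mm across, z 5-24. On its filter the disc rests on the chamber's rim, the step inside: lid origin 47 mm above the filter's origin.
- lid_large: lid of the large filter, 35 g: steel disc 78 mm across with a black knob, lying knob up. Origin on the axis, underside; z up. Stamped step (52 mm across, tapering to 48) z 0-3; disc 3-5; upright round knob 14 mm across, z 5-24. On its filter the disc rests on the chamber's rim, the step inside: lid origin 62 mm above the filter's origin.
- glass_small: small clear drinking glass, empty and upright, 68 mm tall, 60 mm across at the rim, mouth 54 mm, 200 g. It stands loose on the counter. Origin at the centre of its underside, z up; rim at z 68.
- glass_large: large clear drinking glass, empty and upright, 90 mm tall, 82 mm across at the rim, mouth 76 mm, 320 g. It stands loose on the counter. Origin at the centre of its underside, z up; rim at z 90.
- teacup: handleless white ceramic teacup, 72 mm across the rim, 52 mm tall, open, with a blue line near the rim; leave it alone. Origin at the centre of its underside, z up.
- strainer: stainless tea strainer: a round mesh bowl 72 mm across and 31 mm tall on a small foot, with a flat handle reaching 113 mm from the bowl's axis along its -x at z 29 and a short tab to 51 mm along +x; leave it alone. Origin at the centre of the bowl's underside, z up.
- stopper: red silicone sink stopper, a tapered plug 52 mm across with a small pull loop on top, 41 mm tall in all; leave it alone. Origin at the centre of its underside, z up.
- jug: empty clear plastic jug, 104 mm across, 185 mm tall, white lid with a snap latch on its -x side (67 mm out) and a handle reaching 89 mm out on its +x side; leave it alone. Origin at the centre of its underside, z up.
Not all that is in view belongs to the job. Leave any orange look-alike of the filter_small alone.

How it is judged:
By the outcome, as a careful person would: the job done as asked, in the order asked, and still so for the second after the job is handed in, with the robot touching nothing.
It also fails if it takes over 109 s, if anything falls off the work surface, if the arm or the gripper's body presses on something with over 40 N, if the wrist force passes 120 N, or if a joint passes its speed limit or range.

## Working session

There is one attempt and no reset: what is moved stays moved. The work goes in short steps, Python scripts to look and compute and a tool call to move; the robot and the scene stay as the last step left them, time stands still between calls to the robot, and variables do not carry over. Pictures are saved under pics/ and viewed, about 12 in all and at most 16, crops included, and the job is handed in when it is done.

Besides the shell and the picture viewer there is one more tool, called after "Emit:" as name(argument=value, ...) on one line, values as JSON. play_rows: Moves the arm, as the interface text tells. Its arguments: {"type":"object","properties":{"commands":{"type":"array"}},"required":["commands"]}

```bash
ls; mkdir -p pics; cat > h.py <<'E'
import numpy as np, cv2, json
from station import r, viewer, job, spotter
def save(c,n): cv2.imwrite(f'pics/{n}.png',cv2.cvtColor(c['image'],cv2.COLOR_RGB2BGR))
def ray(c,uv,z):
    """world point at height z seen at pixel uv"""
    R=np.array(c['R']);t=np.array(c['t'])
    d=R.T@np.array([(uv[0]-c['cx'])/c['fx'],(uv[1]-c['cy'])/c['fy'],1]);o=-R.T@t
    return o+d*(z-o[2])/d[2]
def proj(c,X):
    p=np.array(c['R'])@np.array(X)+np.array(c['t']);return np.array([c['fx']*p[0]/p[2]+c['cx'],c['fy']*p[1]/p[2]+c['cy']])
def wrist():
    s=r.sense();c=dict(viewer.capture('wrist'));M=np.array(c['mount']);Rt=np.array(s['ee_rot'])
    Rcw=Rt@M[:3,:3];o=Rt@M[:3,3]+np.array(s['tcp_pos'])
    c['R']=Rcw.T;c['t']=-Rcw.T@o;return c
E
python3 - <<'E'
from h import *
s=r.sense();print(s['ee_rot'],s['time_s'],s['gripper_width'])
names=dict(filter_small=.03,filter_large=.035,lid_small=.005,lid_large=.005,glass_small=.034,glass_large=.045,teacup=.03,strainer=.02,stopper=.02,jug=.09)
for v in('top','scene'):
    c=viewer.capture(v);save(c,v+'0');print(v,-np.array(c['R']).T@np.array(c['t']),c['fx'])
    for n,z in names.items():
        for d in spotter.find_in(n,c):
            if d['score']>.2: print(n,round(d['score'],2),np.round(d['uv']),np.round(ray(c,d['uv'],z)[:2],3))
print(viewer.capture('wrist')['mount'])
E
```

```text
pics
[[-8.21320783e-04 -3.20809285e-01  9.47143457e-01]
 [ 1.99509429e-03  9.47141366e-01  3.20810307e-01]
 [-9.99997673e-01  2.15312868e-03 -1.37862113e-04]] 0.0 0.9984697365238753
top [0.28801833 0.05484366 1.03336025] 452.8140921496504
filter_small 0.9 [433. 352.] [ 0.304 -0.196]
filter_small 0.68 [412. 297.] [ 0.415 -0.143]
filter_small 0.62 [393. 240.] [ 0.539 -0.089]
filter_large 0.6 [221. 239.] [0.491 0.298]
lid_small 0.75 [495. 276.] [ 0.492 -0.333]
lid_large 0.87 [279. 262.] [0.461 0.163]
glass_small 0.63 [261. 170.] [0.666 0.234]
glass_large 0.65 [458. 198.] [ 0.654 -0.226]
teacup 0.61 [374. 169.] [ 0.704 -0.031]
strainer 0.6 [342. 264.] [0.471 0.02 ]
stopper 0.69 [534. 215.] [ 0.642 -0.411]
jug 0.94 [103. 205.] [0.522 0.552]
jug 0.45 [219. 238.] [0.482 0.289]
jug 0.43 [280. 262.] [0.447 0.153]
scene [ 1.18572499 -0.1852951   1.01941234] 523.5897318398652
filter_small 0.86 [248. 279.] [ 0.559 -0.098]
filter_small 0.85 [181. 214.] [ 0.327 -0.202]
filter_small 0.65 [211. 242.] [ 0.431 -0.152]
filter_small 0.29 [198. 325.] [ 0.635 -0.226]
filter_large 0.96 [401. 214.] [0.502 0.302]
filter_large 0.52 [298. 316.] [ 0.685 -0.022]
filter_large 0.36 [142. 286.] [ 0.506 -0.322]
lid_small 0.9 [140. 288.] [ 0.49  -0.329]
lid_large 0.8 [339. 221.] [0.451 0.162]
glass_small 0.59 [404. 270.] [0.65  0.241]
glass_large 0.63 [198. 326.] [ 0.645 -0.225]
teacup 0.83 [299. 317.] [ 0.684 -0.02 ]
strainer 0.96 [284. 233.] [0.455 0.02 ]
stopper 0.89 [111. 356.] [ 0.642 -0.407]
stopper 0.47 [339. 224.] [0.471 0.153]
jug 0.85 [498. 175.] [0.501 0.555]
[[ 4.34526717e-04 -2.68679307e-01  9.63229589e-01 -1.43241371e-01]
 [ 9.99999882e-01 -9.43041290e-05 -4.77419131e-04 -1.92791262e-04]
 [ 2.19109169e-04  9.63229682e-01  2.68679234e-01 -7.27415961e-02]
 [ 0.00000000e+00  0.00000000e+00  0.00000000e+00  1.00000000e+00]]
```

View pics/top0.png

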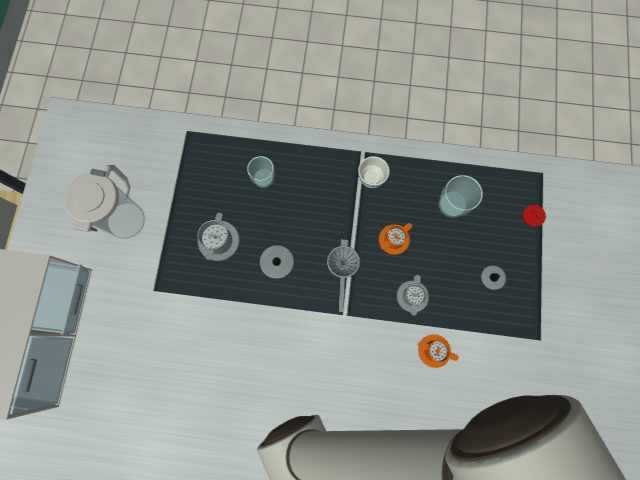

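View pics/scene0.png

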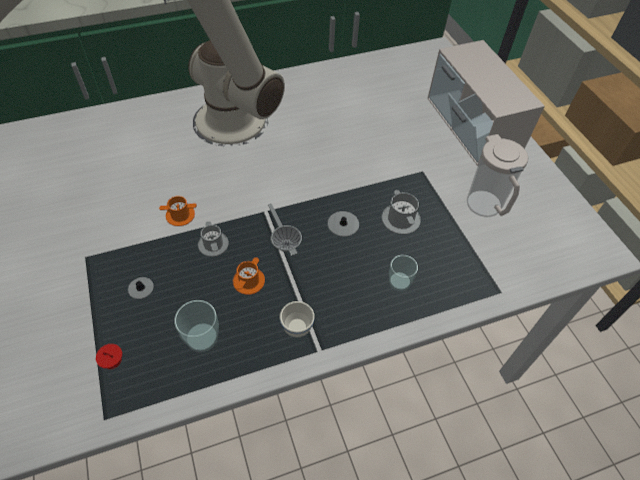

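Emit:
play_rows(commands=[{"fingers": -1, "tx": 0, "ty": 0.07, "tz": 0.06, "ax": 0.03, "ay": 0, "az": 0}, {"fingers": -1, "tx": 0, "ty": 0.11, "tz": 0.1, "ax": 0.06, "ay": 0, "az": 0}, {"fingers": -1, "tx": 0, "ty": 0.15, "tz": 0.137, "ax": 0.1, "ay": 0, "az": 0}, {"fingers": -1, "tx": 0, "ty": 0.19, "tz": 0.174, "ax": 0.104, "ay": 0, "az": 0}, {"fingers": -1, "tx": 0, "ty": 0.23, "tz": 0.21, "ax": 0.104, "ay": 0, "az": 0}])

```text
time_s: 1.57
tcp_pos: [0.2834, -0.4023, 0.2416]
ee_rot: [[0.0, 0.002, 1.0], [-0.0, 1.0, -0.002], [-1.0, -0.0, 0.0]]
wrist_force: [0.9, 0.1, -0.0]
gripper_width: 0.998
```

Emit:
play_rows(commands=[{"fingers": -1, "tx": 0, "ty": 0.24, "tz": 0.12, "ax": 0, "ay": 0, "az": 0}, {"fingers": -1, "tx": 0, "ty": 0.24, "tz": 0.12, "ax": 0, "ay": 0, "az": 0}, {"fingers": -1, "tx": 0, "ty": 0.24, "tz": 0.12, "ax": 0, "ay": 0, "az": 0}, {"fingers": -1, "tx": 0, "ty": 0.24, "tz": 0.12, "ax": 0, "ay": 0, "az": 0}, {"fingers": -1, "tx": 0, "ty": 0.24, "tz": 0.12, "ax": 0, "ay": 0, "az": 0}])

```text
time_s: 1.98
tcp_pos: [0.3738, -0.2216, 0.2421]
ee_rot: [[0.001, -0.001, 1.0], [-0.0, 1.0, 0.001], [-1.0, -0.0, 0.001]]
wrist_force: [1.2, -0.1, 0.2]
gripper_width: 0.999
```

Emit:
play_rows(commands=[{"fingers": -1, "tx": 0, "ty": 0.1, "tz": 0.053, "ax": 0, "ay": 0, "az": 0}, {"fingers": -1, "tx": 0, "ty": 0.1, "tz": 0.053, "ax": 0, "ay": 0, "az": 0}, {"fingers": -1, "tx": 0, "ty": 0.1, "tz": 0.053, "ax": 0, "ay": 0, "az": 0}, {"fingers": -1, "tx": 0, "ty": 0.1, "tz": 0.053, "ax": 0, "ay": 0, "az": 0}])

```text
time_s: 2.32
tcp_pos: [0.4138, -0.147, 0.2418]
ee_rot: [[0.001, -0.005, 1.0], [-0.0, 1.0, 0.005], [-1.0, -0.0, 0.001]]
wrist_force: [-0.1, -0.2, 0.1]
gripper_width: 1.0
```

```bash
python3 - <<'E'
from h import *
c=wrist();save(c,'w1');s=r.sense();print(s['tcp_pos'],s['time_s'])
for d in spotter.silhouettes('filter_small',c):
    if d['score']>.2:
        m=d['region'];v,u=np.nonzero(m);print(d['score'],d['uv'],u.min(),u.max(),v.min(),v.max(),ray(c,d['uv'],.03))
E
```

```text
[ 0.41307612 -0.14810581  0.24161948] 2.3667
0.89 [370.9, 353.8] 341 404 300 373 [ 0.56429419 -0.09478473  0.03      ]
0.89 [259.3, 93.2] 204 307 56 137 [ 0.30669019 -0.20250358  0.03      ]
0.79 [320.5, 214.9] 286 357 176 269 [ 0.41489489 -0.14859951  0.03      ]
```

View pics/w1.png

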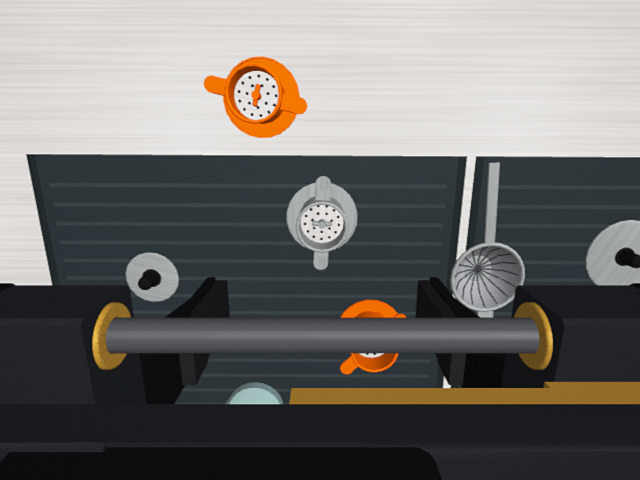

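```bash
cat > fit.py <<'E'
from h import *
from scipy.optimize import minimize
def disc(z,rad): return [(rad*np.cos(a),rad*np.sin(a),z) for a in np.linspace(0,2*np.pi,48,endpoint=False)]
def cyl(z0,z1,r0,r1=None): return disc(z0,r0)+disc(z1,r1 or r0)
def box(x0,x1,w,z0,z1): return [(x,y,z) for x in(x0,x1) for y in(-w/2,w/2) for z in(z0,z1)]
mm=lambda parts:[np.array(p)*1e-3 for p in parts]
M=dict(
 filter_small=mm([cyl(0,3,19),cyl(3,7,36),cyl(5,50,23),box(23,45,14,35,37),box(-45,-23,14,35,37)]),
 filter_large=mm([cyl(0,3,29),cyl(3,7,48),cyl(5,65,33),box(33,55,14,50,52),box(-55,-33,14,50,52)]),
 lid_small=mm([cyl(0,3,14,16),cyl(3,5,28),cyl(5,24,7)]),
 lid_large=mm([cyl(0,3,24,26),cyl(3,5,39),cyl(5,24,7)]),
 glass_small=mm([cyl(0,68,24,30)]), glass_large=mm([cyl(0,90,32,41)]))
S=4
def render(c,parts,p):
    x,y,z,a=p;Rz=np.array([[np.cos(a),-np.sin(a),0],[np.sin(a),np.cos(a),0],[0,0,1]])
    im=np.zeros((480*S,640*S),np.uint8)
    for P in parts:
        q=np.array(c['R'])@(Rz@P.T+np.array([[x],[y],[z]]))+np.array(c['t'])[:,None]
        uv=np.stack([c['fx']*q[0]/q[2]+c['cx']+.5,c['fy']*q[1]/q[2]+c['cy']+.5],1)*S
        cv2.fillConvexPoly(im,cv2.convexHull(uv.astype(np.int32)),1)
    return im
def fit(name,views,p0,free=(0,1,3)):
    """views: list of (camera, mask); returns pose x,y,z,yaw and mean IoU"""
    p0=np.array(p0,float);free=list(free);sc=np.array([.004,.004,.004,.15])
    V=[(c,cv2.resize(m.astype(np.uint8),None,fx=S,fy=S,interpolation=cv2.INTER_NEAREST)) for c,m in views]
    def cost(q):
        p=p0.copy();p[free]+=q*sc[free];t=0
        for c,m in V:
            k=render(c,M[name],p);t+=1-(k&m).sum()/max(1,(k|m).sum())
        return t/len(V)
    o=minimize(cost,np.zeros(len(free)),method='Nelder-Mead',options=dict(initial_simplex=np.vstack([np.zeros(len(free)),np.eye(len(free))*1.5]),maxiter=90,xatol=.05,fatol=1e-4))
    p=p0.copy();p[free]+=o.x*sc[free];return p,1-o.fun
def mask_near(name,c,X,tol=40):
    u0=proj(c,X);d=[k for k in spotter.silhouettes(name,c) if np.linalg.norm(np.array(k['uv'])-u0)<tol]
    return d[0]['region'] if d else None
E
cat > m1.py <<'E'
from fit import *
guess=dict(filter_small=(.413,-.147,0,0),filter_large=(.497,.30,0,-.2),lid_small=(.49,-.331,0,0),lid_large=(.455,.16,0,0),glass_small=(.656,.237,0,0),glass_large=(.648,-.225,0,0))
C=[dict(viewer.capture(v)) for v in('top','scene')]; W=wrist()
for n,g in guess.items():
    vs=[]
    for c in C+([W] if n=='filter_small' else []):
        m=mask_near(n,c,np.array(g[:3])+[0,0,.03])
        if m is None: print(n,'missed');continue
        vs.append((c,m))
    fr=(0,1,2,3) if 'filter' in n else (0,1,2)
    p,i=fit(n,vs,g,fr);print(n,np.round(p[:3],4),round(np.degrees(p[3]),1),round(i,3))
    for v in vs:
        q,i=fit(n,[v],p,(0,1)); print('   single',np.round(q[:2],4),round(i,3))
E
time python3 m1.py
```

```text
filter_small missed
filter_small [ 0.4206 -0.1474  0.0027] -2.1 0.946
   single [ 0.4203 -0.1473] 0.948
   single [ 0.4216 -0.1471] 0.95
filter_large [0.4923 0.3122 0.0016] -3.3 0.955
   single [0.4929 0.3122] 0.955
   single [0.4916 0.3125] 0.958
lid_small missed
lid_small [ 0.4881 -0.327   0.0036] 0.0 0.95
   single [ 0.4881 -0.327 ] 0.95
lid_large [0.4605 0.1695 0.0032] 0.0 0.962
   single [0.4605 0.1694] 0.964
   single [0.4605 0.1695] 0.961
glass_small [6.580e-01 2.311e-01 6.000e-04] 0.0 0.927
   single [0.6586 0.2317] 0.912
   single [0.6582 0.2308] 0.948
glass_large [ 6.504e-01 -2.241e-01 -6.000e-04] 0.0 0.945
   single [ 0.6505 -0.2241] 0.938
   single [ 0.6498 -0.2246] 0.956
real	0m39.332s
user	0m21.195s
sys	0m5.686s
```

Emit:
play_rows(commands=[{"fingers": -1, "tx": 0.05, "ty": 0.001, "tz": 0.005, "ax": 0, "ay": 0, "az": 0}, {"fingers": -1, "tx": 0.1, "ty": 0.001, "tz": 0.01, "ax": 0, "ay": 0, "az": 0}, {"fingers": -1, "tx": 0.15, "ty": 0.001, "tz": 0.01, "ax": 0, "ay": 0, "az": 0}, {"fingers": -1, "tx": 0.2, "ty": 0.001, "tz": 0.01, "ax": 0, "ay": 0, "az": 0}, {"fingers": -1, "tx": 0.23, "ty": 0.001, "tz": 0.01, "ax": 0, "ay": 0, "az": 0}])

```text
time_s: 3.63
tcp_pos: [0.4184, -0.1479, 0.066]
ee_rot: [[-0.005, 0.0, 1.0], [0.0, 1.0, -0.0], [-1.0, 0.0, -0.005]]
wrist_force: [-0.6, 0.1, -0.3]
gripper_width: 1.0
```

```bash
python3 - <<'E'
from h import *
s=r.sense();print(s['tcp_pos'],s['wrist_force'])
E
```

```text
[ 0.41844376 -0.14794152  0.06601361] [-0.64616985  0.11362635 -0.25293188]
```

Emit:
play_rows(commands=[{"fingers": -1, "tx": 0.02, "ty": 0, "tz": 0.001, "ax": 0, "ay": 0, "az": 0}, {"fingers": -1, "tx": 0.038, "ty": 0, "tz": 0.002, "ax": 0, "ay": 0, "az": 0}, {"fingers": -1, "tx": 0.038, "ty": 0, "tz": 0.002, "ax": 0, "ay": 0, "az": 0}])

```text
time_s: 3.88
tcp_pos: [0.4203, -0.148, 0.0382]
ee_rot: [[-0.006, 0.0, 1.0], [0.0, 1.0, -0.0], [-1.0, 0.0, -0.006]]
wrist_force: [-0.0, 0.2, -0.3]
gripper_width: 0.996
```

Emit:
play_rows(commands=[{"fingers": 0.4, "tx": 0, "ty": 0, "tz": 0, "ax": 0, "ay": 0, "az": 0}, {"fingers": 0.4, "tx": 0, "ty": 0, "tz": 0, "ax": 0, "ay": 0, "az": 0}, {"fingers": 0.4, "tx": 0, "ty": 0, "tz": 0, "ax": 0, "ay": 0, "az": 0}, {"fingers": 0.4, "tx": 0, "ty": 0, "tz": 0, "ax": 0, "ay": 0, "az": 0}, {"fingers": 0.4, "tx": 0, "ty": 0, "tz": 0, "ax": 0, "ay": 0, "az": 0}])

```text
time_s: 4.3
tcp_pos: [0.4223, -0.1481, 0.0414]
ee_rot: [[0.002, -0.0, 1.0], [0.0, 1.0, 0.0], [-1.0, 0.0, 0.002]]
wrist_force: [-0.9, 0.3, 0.5]
gripper_width: 0.707
```

Emit:
play_rows(commands=[{"fingers": 0.4, "tx": 0, "ty": 0, "tz": 0, "ax": 0, "ay": 0, "az": 0}, {"fingers": 0.4, "tx": 0, "ty": 0, "tz": 0, "ax": 0, "ay": 0, "az": 0}, {"fingers": 0.4, "tx": 0, "ty": 0, "tz": 0, "ax": 0, "ay": 0, "az": 0}, {"fingers": 0.4, "tx": 0, "ty": 0, "tz": 0, "ax": 0, "ay": 0, "az": 0}, {"fingers": 0.4, "tx": 0, "ty": 0, "tz": 0, "ax": 0, "ay": 0, "az": 0}])

```text
time_s: 4.72
tcp_pos: [0.422, -0.1481, 0.0409]
ee_rot: [[0.0, -0.0, 1.0], [-0.0, 1.0, 0.0], [-1.0, -0.0, 0.0]]
wrist_force: [-0.7, 0.8, 4.5]
gripper_width: 0.527
```

Emit:
play_rows(commands=[{"fingers": 0.4, "tx": 0, "ty": 0, "tz": 0, "ax": 0, "ay": 0, "az": 0}, {"fingers": 0.4, "tx": -0.01, "ty": 0, "tz": 0, "ax": 0, "ay": 0, "az": 0}, {"fingers": 0.4, "tx": -0.02, "ty": 0, "tz": 0, "ax": 0, "ay": 0, "az": 0}, {"fingers": 0.4, "tx": -0.04, "ty": 0, "tz": 0, "ax": 0, "ay": 0, "az": 0}, {"fingers": 0.4, "tx": -0.07, "ty": 0, "tz": 0, "ax": 0, "ay": 0, "az": 0}])

```text
time_s: 5.13
tcp_pos: [0.4204, -0.1481, 0.0926]
ee_rot: [[-0.004, 0.0, 1.0], [0.0, 1.0, -0.0], [-1.0, 0.0, -0.004]]
wrist_force: [0.3, 0.2, -0.4]
gripper_width: 0.523
```

Emit:
play_rows(commands=[{"fingers": 0.4, "tx": -0.04, "ty": 0.02, "tz": 0.012, "ax": 0, "ay": 0, "az": 0}, {"fingers": 0.4, "tx": -0.08, "ty": 0.05, "tz": 0.031, "ax": 0, "ay": 0, "az": 0}, {"fingers": 0.4, "tx": -0.113, "ty": 0.09, "tz": 0.056, "ax": 0, "ay": 0, "az": 0}, {"fingers": 0.4, "tx": -0.113, "ty": 0.13, "tz": 0.081, "ax": 0, "ay": 0, "az": 0}, {"fingers": 0.4, "tx": -0.113, "ty": 0.175, "tz": 0.109, "ax": 0, "ay": 0, "az": 0}])

```text
time_s: 5.55
tcp_pos: [0.5048, -0.0156, 0.1807]
ee_rot: [[0.005, 0.001, 1.0], [0.002, 1.0, -0.001], [-1.0, 0.002, 0.005]]
wrist_force: [1.1, -1.1, -2.0]
gripper_width: 0.522
```

Emit:
play_rows(commands=[{"fingers": 0.4, "tx": 0, "ty": 0.045, "tz": 0.028, "ax": 0, "ay": 0, "az": 0}, {"fingers": 0.4, "tx": 0, "ty": 0.09, "tz": 0.056, "ax": 0, "ay": 0, "az": 0}, {"fingers": 0.4, "tx": 0, "ty": 0.135, "tz": 0.084, "ax": 0, "ay": 0, "az": 0}, {"fingers": 0.4, "tx": 0, "ty": 0.18, "tz": 0.112, "ax": 0, "ay": 0, "az": 0}, {"fingers": 0.4, "tx": 0, "ty": 0.225, "tz": 0.14, "ax": 0, "ay": 0, "az": 0}])

```text
time_s: 5.97
tcp_pos: [0.609, 0.1536, 0.1782]
ee_rot: [[-0.0, -0.0, 1.0], [0.0, 1.0, 0.0], [-1.0, 0.0, -0.0]]
wrist_force: [0.2, -1.0, -0.7]
gripper_width: 0.525
```

Emit:
play_rows(commands=[{"fingers": 0.4, "tx": 0, "ty": 0.045, "tz": 0.028, "ax": 0, "ay": 0, "az": 0}, {"fingers": 0.4, "tx": 0, "ty": 0.08, "tz": 0.05, "ax": 0, "ay": 0, "az": 0}, {"fingers": 0.4, "tx": 0, "ty": 0.105, "tz": 0.066, "ax": 0, "ay": 0, "az": 0}, {"fingers": 0.4, "tx": 0, "ty": 0.105, "tz": 0.066, "ax": 0, "ay": 0, "az": 0}, {"fingers": 0.4, "tx": 0, "ty": 0.105, "tz": 0.066, "ax": 0, "ay": 0, "az": 0}])

```text
time_s: 6.38
tcp_pos: [0.6578, 0.2315, 0.1769]
ee_rot: [[-0.002, -0.001, 1.0], [-0.001, 1.0, 0.001], [-1.0, -0.001, -0.002]]
wrist_force: [0.1, -0.5, -1.0]
gripper_width: 0.525
```

```bash
python3 - <<'E'
from fit import *
import time
s=r.sense();T=np.array(s['tcp_pos']);print(T,s['ee_rot'][0],s['time_s'])
c=dict(viewer.capture('scene'));w=wrist();save(w,'w2');t=dict(viewer.capture('top'))
cv2.imwrite('pics/s2.png',cv2.cvtColor(np.hstack([c['image'][180:400,300:520],t['image'][80:300,170:390]]),cv2.COLOR_RGB2BGR).repeat(2,0).repeat(2,1)[:600,:800])
vs=[]
for n,v in(('s',c),('w',w),('t',t)):
    m=mask_near('filter_small',v,T+[0,0,-.01]); print(n, None if m is None else m.sum())
    if m is not None: q,i=fit('filter_small',[(v,m)],[*(T+[0,0,-.038]),0],(0,1));print(q[:3]-T,i)
    m=mask_near('glass_small',v,(.658,.231,.05))
    if m is not None: q,i=fit('glass_small',[(v,m)],[.658,.231,.002,0],(0,1));print('glass',q[:3],i)
E
```

```text
[0.65784362 0.23153288 0.17687509] [-0.00165803 -0.00111539  0.999998  ] 6.3833
s 665
[-0.00094558  0.00039938 -0.038     ] 0.6371302933558219
glass [0.659026   0.23034936 0.002     ] 0.9049211310605509
w 13468
[-0.00098616 -0.00131975 -0.038     ] 0.6674844076133646
glass [0.65449756 0.23044043 0.002     ] 0.11685114306403221
t 584
[-0.0084657  -0.00288208 -0.038     ] 0.575026168339388
glass [0.649646   0.22720605 0.002     ] 0.5545080091533181
```

View pics/s2.png

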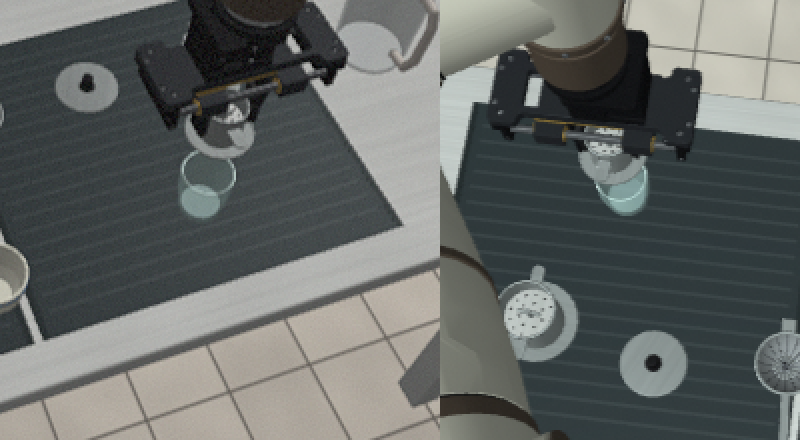

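Emit:
play_rows(commands=[{"fingers": 0.4, "tx": 0.025, "ty": 0, "tz": 0.002, "ax": 0, "ay": 0, "az": 0}, {"fingers": 0.4, "tx": 0.05, "ty": 0, "tz": 0.002, "ax": 0, "ay": 0, "az": 0}, {"fingers": 0.4, "tx": 0.07, "ty": 0, "tz": 0.002, "ax": 0, "ay": 0, "az": 0}, {"fingers": 0.4, "tx": 0.082, "ty": 0, "tz": 0.002, "ax": 0, "ay": 0, "az": 0}, {"fingers": 0.4, "tx": 0.082, "ty": 0, "tz": 0.002, "ax": 0, "ay": 0, "az": 0}])

```text
time_s: 7.25
tcp_pos: [0.6583, 0.2299, 0.1137]
ee_rot: [[-0.004, 0.0, 1.0], [-0.002, 1.0, -0.0], [-1.0, -0.002, -0.004]]
wrist_force: [-0.5, -0.3, -1.0]
gripper_width: 0.526
```

Emit:
play_rows(commands=[{"fingers": 0.4, "tx": 0, "ty": 0, "tz": 0, "ax": 0, "ay": 0, "az": 0}, {"fingers": 0.4, "tx": 0, "ty": 0, "tz": 0, "ax": 0, "ay": 0, "az": 0}, {"fingers": 0.4, "tx": 0.002, "ty": 0, "tz": 0, "ax": 0, "ay": 0, "az": 0}, {"fingers": 0.4, "tx": 0.004, "ty": 0, "tz": 0, "ax": 0, "ay": 0, "az": 0}, {"fingers": 0.4, "tx": 0.004, "ty": 0, "tz": 0, "ax": 0, "ay": 0, "az": 0}])

```text
time_s: 7.67
tcp_pos: [0.6596, 0.2308, 0.1137]
ee_rot: [[0.0, -0.0, 1.0], [0.0, 1.0, 0.0], [-1.0, 0.0, 0.0]]
wrist_force: [0.4, 0.5, -1.5]
gripper_width: 0.525
```

Emit:
play_rows(commands=[{"fingers": 0.4, "tx": 0.002, "ty": 0, "tz": 0, "ax": 0, "ay": 0, "az": 0}, {"fingers": 0.4, "tx": 0.004, "ty": 0, "tz": 0, "ax": 0, "ay": 0, "az": 0}, {"fingers": 0.4, "tx": 0.006, "ty": 0, "tz": 0, "ax": 0, "ay": 0, "az": 0}, {"fingers": 0.4, "tx": 0.007, "ty": 0, "tz": 0, "ax": 0, "ay": 0, "az": 0}, {"fingers": 0.4, "tx": 0.007, "ty": 0, "tz": 0, "ax": 0, "ay": 0, "az": 0}])

```text
time_s: 8.08
tcp_pos: [0.6594, 0.2306, 0.1077]
ee_rot: [[-0.001, -0.0, 1.0], [-0.0, 1.0, 0.0], [-1.0, -0.0, -0.001]]
wrist_force: [0.7, -0.1, -0.9]
gripper_width: 0.526
```

Emit:
play_rows(commands=[{"fingers": 0.4, "tx": 0.001, "ty": 0, "tz": 0, "ax": 0, "ay": 0, "az": 0}, {"fingers": 0.4, "tx": 0.0015, "ty": 0, "tz": 0, "ax": 0, "ay": 0, "az": 0}, {"fingers": 0.4, "tx": 0.002, "ty": 0, "tz": 0, "ax": 0, "ay": 0, "az": 0}, {"fingers": 0.4, "tx": 0.002, "ty": 0, "tz": 0, "ax": 0, "ay": 0, "az": 0}])

```text
time_s: 8.42
tcp_pos: [0.6596, 0.2306, 0.1065]
ee_rot: [[-0.0, -0.0, 1.0], [-0.0, 1.0, 0.0], [-1.0, -0.0, -0.0]]
wrist_force: [0.0, 0.7, -1.4]
gripper_width: 0.526
```

Emit:
play_rows(commands=[{"fingers": 0.4, "tx": 0.001, "ty": 0, "tz": 0, "ax": 0, "ay": 0, "az": 0}, {"fingers": 0.4, "tx": 0.001, "ty": 0, "tz": 0, "ax": 0, "ay": 0, "az": 0}, {"fingers": 0.4, "tx": 0.001, "ty": 0, "tz": 0, "ax": 0, "ay": 0, "az": 0}])

```text
time_s: 8.67
tcp_pos: [0.6597, 0.2307, 0.106]
ee_rot: [[0.0, -0.0, 1.0], [0.0, 1.0, 0.0], [-1.0, 0.0, 0.0]]
wrist_force: [-0.4, 0.1, -0.1]
gripper_width: 0.526
```

Emit:
play_rows(commands=[{"fingers": 0.4, "tx": 0.001, "ty": 0, "tz": 0, "ax": 0, "ay": 0, "az": 0}, {"fingers": 0.4, "tx": 0.001, "ty": 0, "tz": 0, "ax": 0, "ay": 0, "az": 0}, {"fingers": 0.4, "tx": 0.001, "ty": 0, "tz": 0, "ax": 0, "ay": 0, "az": 0}])

```text
time_s: 8.92
tcp_pos: [0.6599, 0.2307, 0.106]
ee_rot: [[0.001, -0.0, 1.0], [0.0, 1.0, 0.0], [-1.0, 0.0, 0.001]]
wrist_force: [-1.2, 0.1, 4.6]
gripper_width: 0.528
```

Emit:
play_rows(commands=[{"fingers": 0.4, "tx": -0.0006, "ty": 0, "tz": 0, "ax": 0, "ay": 0, "az": 0}, {"fingers": -0.5, "tx": -0.0006, "ty": 0, "tz": 0, "ax": 0, "ay": 0, "az": 0}, {"fingers": -0.5, "tx": -0.0006, "ty": 0, "tz": 0, "ax": 0, "ay": 0, "az": 0}, {"fingers": -0.5, "tx": -0.0006, "ty": 0, "tz": 0, "ax": 0, "ay": 0, "az": 0}, {"fingers": -0.5, "tx": -0.0006, "ty": 0, "tz": 0, "ax": 0, "ay": 0, "az": 0}])

```text
time_s: 9.33
tcp_pos: [0.6594, 0.2306, 0.1048]
ee_rot: [[-0.001, 0.0, 1.0], [-0.0, 1.0, -0.0], [-1.0, -0.0, -0.001]]
wrist_force: [-0.2, 0.3, -0.6]
gripper_width: 0.72
```

Emit:
play_rows(commands=[{"fingers": -1, "tx": -0.02, "ty": 0, "tz": 0, "ax": 0, "ay": 0, "az": 0}, {"fingers": -1, "tx": -0.05, "ty": 0, "tz": 0, "ax": 0, "ay": 0, "az": 0}, {"fingers": -1, "tx": -0.1, "ty": 0, "tz": 0, "ax": 0, "ay": 0, "az": 0}, {"fingers": -1, "tx": -0.15, "ty": 0, "tz": -0.02, "ax": 0, "ay": 0, "az": 0}, {"fingers": -1, "tx": -0.18, "ty": 0.02, "tz": -0.06, "ax": 0, "ay": 0, "az": 0}])

```text
time_s: 9.75
tcp_pos: [0.6175, 0.2443, 0.2439]
ee_rot: [[0.006, 0.003, 1.0], [0.001, 1.0, -0.003], [-1.0, 0.001, 0.006]]
wrist_force: [0.6, 0.3, 1.5]
gripper_width: 0.981
```

Emit:
play_rows(commands=[{"fingers": -1, "tx": 0, "ty": 0.03, "tz": -0.045, "ax": 0, "ay": 0, "az": 0}, {"fingers": -1, "tx": 0, "ty": 0.06, "tz": -0.09, "ax": 0, "ay": 0, "az": 0}, {"fingers": -1, "tx": 0, "ty": 0.09, "tz": -0.14, "ax": 0, "ay": 0, "az": 0}, {"fingers": -1, "tx": 0, "ty": 0.09, "tz": -0.164, "ax": 0, "ay": 0, "az": 0}, {"fingers": -1, "tx": 0, "ty": 0.09, "tz": -0.164, "ax": 0, "ay": 0, "az": 0}])

```text
time_s: 10.17
tcp_pos: [0.488, 0.3141, 0.241]
ee_rot: [[-0.001, -0.004, 1.0], [0.0, 1.0, 0.004], [-1.0, 0.0, -0.001]]
wrist_force: [0.3, -1.0, -0.4]
gripper_width: 1.0
```

```bash
python3 - <<'E'
from fit import *
s=r.sense();T=np.array(s['tcp_pos']);print(T,np.round(s['ee_rot'],3)[0])
w=wrist();c=dict(viewer.capture('scene'))
m=mask_near('filter_large',w,(.492,.312,.03),80)
if m is not None: print('large',fit('filter_large',[(w,m)],[.492,.312,.002,-.06]))
save(w,'w3');cv2.imwrite('pics/s3.png',cv2.cvtColor(c['image'][180:380,300:500],cv2.COLOR_RGB2BGR).repeat(3,0).repeat(3,1))
for n,p0 in(('filter_small',[.658,.2306,.067,0]),('glass_small',[.6585,.2308,.002,0])):
    m=mask_near(n,c,p0[:3])
    if m is not None: print(n,fit(n,[(c,m)],p0,(0,1)))
E
```

```text
[0.48799063 0.3140689  0.24096178] [-0.001 -0.004  1.   ]
large (array([ 0.49468342,  0.31192356,  0.002     , -0.05781343]), np.float64(0.9650217540645752))
filter_small (array([0.65699819, 0.23155871, 0.067     , 0.        ]), np.float64(0.9602280259843563))
glass_small (array([0.66860757, 0.22153254, 0.002     , 0.        ]), np.float64(0.3356497048494358))
```

View pics/s3.png

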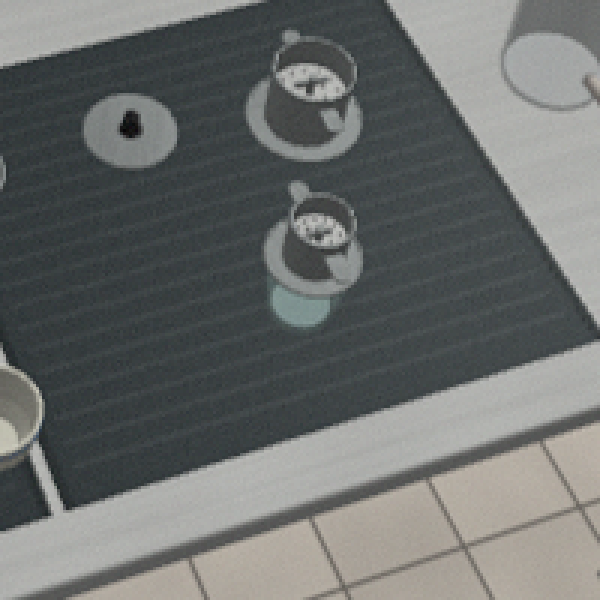

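Emit:
play_rows(commands=[{"fingers": -1, "tx": 0.05, "ty": -0.0015, "tz": 0.002, "ax": 0, "ay": 0, "az": 0}, {"fingers": -1, "tx": 0.1, "ty": -0.0015, "tz": 0.002, "ax": 0, "ay": 0, "az": 0}, {"fingers": -1, "tx": 0.14, "ty": -0.0015, "tz": 0.002, "ax": 0, "ay": 0, "az": 0}, {"fingers": -1, "tx": 0.17, "ty": -0.0015, "tz": 0.002, "ax": 0, "ay": 0, "az": 0}, {"fingers": -1, "tx": 0.19, "ty": -0.0015, "tz": 0.002, "ax": 0, "ay": 0, "az": 0}])

```text
time_s: 10.83
tcp_pos: [0.493, 0.3102, 0.0944]
ee_rot: [[-0.004, 0.002, 1.0], [-0.003, 1.0, -0.002], [-1.0, -0.003, -0.004]]
wrist_force: [0.4, -0.5, 0.1]
gripper_width: 0.998
```

Emit:
play_rows(commands=[{"fingers": -1, "tx": 0.02, "ty": 0, "tz": 0, "ax": 0, "ay": 0, "az": 0}, {"fingers": -1, "tx": 0.04, "ty": 0, "tz": 0, "ax": 0, "ay": 0, "az": 0}, {"fingers": -1, "tx": 0.06, "ty": 0, "tz": 0, "ax": 0, "ay": 0, "az": 0}, {"fingers": -1, "tx": 0.07, "ty": 0, "tz": 0, "ax": 0, "ay": 0, "az": 0}, {"fingers": -1, "tx": 0.07, "ty": 0, "tz": 0, "ax": 0, "ay": 0, "az": 0}])

```text
time_s: 11.25
tcp_pos: [0.493, 0.3106, 0.0431]
ee_rot: [[-0.003, 0.002, 1.0], [-0.003, 1.0, -0.002], [-1.0, -0.003, -0.003]]
wrist_force: [0.2, 0.3, 0.1]
gripper_width: 1.003
```

Emit:
play_rows(commands=[{"fingers": 0.2, "tx": 0, "ty": 0, "tz": 0, "ax": 0, "ay": 0, "az": 0}, {"fingers": 0.2, "tx": 0, "ty": 0, "tz": 0, "ax": 0, "ay": 0, "az": 0}, {"fingers": 0.2, "tx": 0, "ty": 0, "tz": 0, "ax": 0, "ay": 0, "az": 0}, {"fingers": 0.2, "tx": 0, "ty": 0, "tz": 0, "ax": 0, "ay": 0, "az": 0}, {"fingers": 0.2, "tx": 0, "ty": 0, "tz": 0, "ax": 0, "ay": 0, "az": 0}])

```text
time_s: 11.67
tcp_pos: [0.4935, 0.3123, 0.0465]
ee_rot: [[0.001, -0.0, 1.0], [0.001, 1.0, 0.0], [-1.0, 0.001, 0.001]]
wrist_force: [0.2, -0.0, 2.5]
gripper_width: 0.758
```

Emit:
play_rows(commands=[{"fingers": 0.2, "tx": 0, "ty": 0, "tz": 0, "ax": 0, "ay": 0, "az": 0}, {"fingers": 0.2, "tx": 0, "ty": 0, "tz": 0, "ax": 0, "ay": 0, "az": 0}, {"fingers": 0.2, "tx": 0, "ty": 0, "tz": 0, "ax": 0, "ay": 0, "az": 0}, {"fingers": 0.2, "tx": 0, "ty": 0, "tz": 0, "ax": 0, "ay": 0, "az": 0}])

```text
time_s: 12.0
tcp_pos: [0.4935, 0.3124, 0.0464]
ee_rot: [[0.001, -0.001, 1.0], [0.001, 1.0, 0.001], [-1.0, 0.001, 0.001]]
wrist_force: [-0.3, -1.0, 5.5]
gripper_width: 0.76
```

Emit:
play_rows(commands=[{"fingers": 0.2, "tx": -0.02, "ty": 0, "tz": 0, "ax": 0, "ay": 0, "az": 0}, {"fingers": 0.2, "tx": -0.065, "ty": 0, "tz": 0, "ax": 0, "ay": 0, "az": 0}, {"fingers": 0.2, "tx": -0.11, "ty": -0.01, "tz": 0, "ax": 0, "ay": 0, "az": 0}, {"fingers": 0.2, "tx": -0.15, "ty": -0.03, "tz": 0, "ax": 0, "ay": 0, "az": 0}, {"fingers": 0.2, "tx": -0.19, "ty": -0.05, "tz": 0, "ax": 0, "ay": 0, "az": 0}])

```text
time_s: 12.42
tcp_pos: [0.4924, 0.2743, 0.1887]
ee_rot: [[-0.001, -0.001, 1.0], [-0.0, 1.0, 0.001], [-1.0, -0.0, -0.001]]
wrist_force: [0.7, 0.6, -1.9]
gripper_width: 0.762
```

Emit:
play_rows(commands=[{"fingers": 0.2, "tx": -0.01, "ty": -0.05, "tz": 0.01, "ax": 0, "ay": 0, "az": 0}, {"fingers": 0.2, "tx": -0.01, "ty": -0.1, "tz": 0.025, "ax": 0, "ay": 0, "az": 0}, {"fingers": 0.2, "tx": -0.01, "ty": -0.15, "tz": 0.04, "ax": 0, "ay": 0, "az": 0}, {"fingers": 0.2, "tx": -0.01, "ty": -0.2, "tz": 0.055, "ax": 0, "ay": 0, "az": 0}, {"fingers": 0.2, "tx": -0.01, "ty": -0.25, "tz": 0.07, "ax": 0, "ay": 0, "az": 0}])

```text
time_s: 12.83
tcp_pos: [0.5452, 0.0855, 0.1951]
ee_rot: [[-0.001, -0.0, 1.0], [0.0, 1.0, 0.0], [-1.0, 0.0, -0.001]]
wrist_force: [1.0, 0.6, -0.9]
gripper_width: 0.762
```

Emit:
play_rows(commands=[{"fingers": 0.2, "tx": 0, "ty": -0.05, "tz": 0.017, "ax": 0, "ay": 0, "az": 0}, {"fingers": 0.2, "tx": 0, "ty": -0.1, "tz": 0.034, "ax": 0, "ay": 0, "az": 0}, {"fingers": 0.2, "tx": 0, "ty": -0.15, "tz": 0.051, "ax": 0, "ay": 0, "az": 0}, {"fingers": 0.2, "tx": 0, "ty": -0.2, "tz": 0.068, "ax": 0, "ay": 0, "az": 0}, {"fingers": 0.2, "tx": 0, "ty": -0.25, "tz": 0.085, "ax": 0, "ay": 0, "az": 0}])

```text
time_s: 13.25
tcp_pos: [0.6092, -0.1021, 0.1947]
ee_rot: [[-0.001, 0.0, 1.0], [0.001, 1.0, -0.0], [-1.0, 0.001, -0.001]]
wrist_force: [1.1, 0.9, -1.1]
gripper_width: 0.763
```

Emit:
play_rows(commands=[{"fingers": 0.2, "tx": 0, "ty": -0.045, "tz": 0.015, "ax": 0, "ay": 0, "az": 0}, {"fingers": 0.2, "tx": 0, "ty": -0.09, "tz": 0.03, "ax": 0, "ay": 0, "az": 0}, {"fingers": 0.2, "tx": 0, "ty": -0.13, "tz": 0.043, "ax": 0, "ay": 0, "az": 0}, {"fingers": 0.2, "tx": 0, "ty": -0.165, "tz": 0.054, "ax": 0, "ay": 0, "az": 0}, {"fingers": 0.2, "tx": 0, "ty": -0.165, "tz": 0.054, "ax": 0, "ay": 0, "az": 0}])

```text
time_s: 13.67
tcp_pos: [0.6501, -0.2287, 0.1934]
ee_rot: [[-0.002, 0.005, 1.0], [-0.0, 1.0, -0.005], [-1.0, -0.0, -0.001]]
wrist_force: [0.5, -0.2, -1.4]
gripper_width: 0.763
```

```bash
python3 - <<'E'
from fit import *
s=r.sense();T=np.array(s['tcp_pos']);print(T,s['wrist_force'])
c=dict(viewer.capture('scene'));save(c,'s4')
for n,p0 in(('filter_large',[*(T-[0,0,.0445]),0]),('glass_large',[.650,-.2243,0.001,0])):
    m=mask_near(n,c,np.array(p0[:3])+[0,0,.03])
    if m is not None: print(n,fit(n,[(c,m)],p0,(0,1)))
E
```

```text
[ 0.6501188  -0.22868264  0.19344   ] [ 0.50164194 -0.15498951 -1.37252245]
filter_large (array([ 0.65112833, -0.22836347,  0.14894   ,  0.        ]), np.float64(0.7910484133001191))
glass_large (array([ 0.66380853, -0.2236075 ,  0.001     ,  0.        ]), np.float64(0.6108372649813394))
```

Emit:
play_rows(commands=[{"fingers": 0.2, "tx": 0, "ty": 0, "tz": 0, "ax": 0, "ay": 0, "az": 0}, {"fingers": 0.2, "tx": 0.02, "ty": 0, "tz": 0, "ax": 0, "ay": 0, "az": 0}, {"fingers": 0.2, "tx": 0.045, "ty": 0, "tz": 0, "ax": 0, "ay": 0, "az": 0}, {"fingers": 0.2, "tx": 0.065, "ty": 0, "tz": 0, "ax": 0, "ay": 0, "az": 0}, {"fingers": 0.2, "tx": 0.071, "ty": 0, "tz": 0, "ax": 0, "ay": 0, "az": 0}])

```text
time_s: 14.23
tcp_pos: [0.6482, -0.2222, 0.1396]
ee_rot: [[-0.005, -0.001, 1.0], [0.002, 1.0, 0.001], [-1.0, 0.002, -0.005]]
wrist_force: [-0.3, 0.4, -1.7]
gripper_width: 0.761
```

Emit:
play_rows(commands=[{"fingers": 0.2, "tx": 0, "ty": 0, "tz": 0, "ax": 0, "ay": 0, "az": 0}, {"fingers": 0.2, "tx": 0, "ty": 0, "tz": 0, "ax": 0, "ay": 0, "az": 0}, {"fingers": 0.2, "tx": 0, "ty": 0, "tz": 0, "ax": 0, "ay": 0, "az": 0}])

```text
time_s: 14.48
tcp_pos: [0.6507, -0.2239, 0.1439]
ee_rot: [[0.003, -0.001, 1.0], [-0.001, 1.0, 0.001], [-1.0, -0.001, 0.003]]
wrist_force: [0.2, -0.3, -1.0]
gripper_width: 0.763
```

```bash
python3 - <<'E'
from h import *
c=dict(viewer.capture('scene'));t=dict(viewer.capture('top'))
cv2.imwrite('pics/s5.png',cv2.cvtColor(np.hstack([c['image'][220:420,100:300],t['image'][100:300,360:560]]),cv2.COLOR_RGB2BGR).repeat(2,0).repeat(2,1))
E
```

```text
(no output)
```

View pics/s5.png

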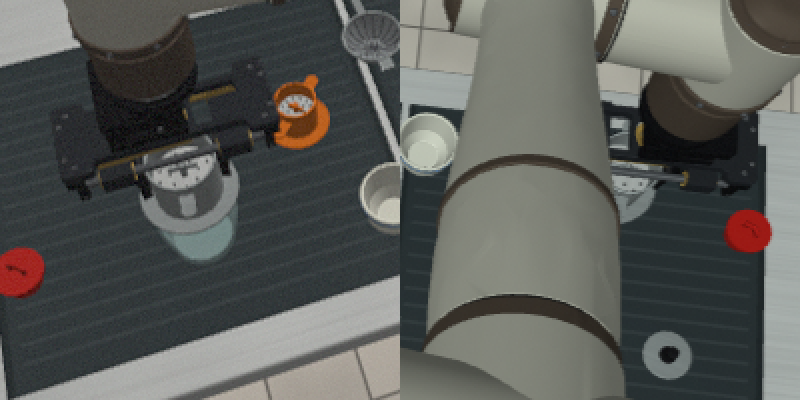

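Emit:
play_rows(commands=[{"fingers": 0.2, "tx": 0.003, "ty": 0, "tz": 0, "ax": 0, "ay": 0, "az": 0}, {"fingers": 0.2, "tx": 0.006, "ty": 0, "tz": 0, "ax": 0, "ay": 0, "az": 0}, {"fingers": 0.2, "tx": 0.009, "ty": 0, "tz": 0, "ax": 0, "ay": 0, "az": 0}, {"fingers": 0.2, "tx": 0.0105, "ty": 0, "tz": 0, "ax": 0, "ay": 0, "az": 0}, {"fingers": 0.2, "tx": 0.0105, "ty": 0, "tz": 0, "ax": 0, "ay": 0, "az": 0}])

```text
time_s: 15.0
tcp_pos: [0.6496, -0.2242, 0.1338]
ee_rot: [[-0.001, 0.0, 1.0], [0.0, 1.0, -0.0], [-1.0, 0.0, -0.001]]
wrist_force: [-0.2, 0.0, -0.9]
gripper_width: 0.763
```

Emit:
play_rows(commands=[{"fingers": 0.2, "tx": 0.0005, "ty": 0, "tz": 0, "ax": 0, "ay": 0, "az": 0}, {"fingers": 0.2, "tx": 0.001, "ty": 0, "tz": 0, "ax": 0, "ay": 0, "az": 0}, {"fingers": 0.2, "tx": 0.001, "ty": 0, "tz": 0, "ax": 0, "ay": 0, "az": 0}, {"fingers": 0.2, "tx": 0.001, "ty": 0, "tz": 0, "ax": 0, "ay": 0, "az": 0}])

```text
time_s: 15.33
tcp_pos: [0.6499, -0.2242, 0.1337]
ee_rot: [[0.0, -0.0, 1.0], [-0.0, 1.0, 0.0], [-1.0, -0.0, 0.0]]
wrist_force: [-0.4, -0.3, -0.4]
gripper_width: 0.762
```

Emit:
play_rows(commands=[{"fingers": 0.2, "tx": 0.001, "ty": 0, "tz": 0, "ax": 0, "ay": 0, "az": 0}, {"fingers": 0.2, "tx": 0.001, "ty": 0, "tz": 0, "ax": 0, "ay": 0, "az": 0}, {"fingers": 0.2, "tx": 0.001, "ty": 0, "tz": 0, "ax": 0, "ay": 0, "az": 0}])

```text
time_s: 15.58
tcp_pos: [0.65, -0.2242, 0.1335]
ee_rot: [[0.001, -0.0, 1.0], [-0.0, 1.0, 0.0], [-1.0, -0.0, 0.001]]
wrist_force: [-0.6, -0.3, 2.5]
gripper_width: 0.763
```

Emit:
play_rows(commands=[{"fingers": -1, "tx": -0.0004, "ty": 0, "tz": 0, "ax": 0, "ay": 0, "az": 0}, {"fingers": -1, "tx": -0.0004, "ty": 0, "tz": 0, "ax": 0, "ay": 0, "az": 0}, {"fingers": -1, "tx": -0.0004, "ty": 0, "tz": 0, "ax": 0, "ay": 0, "az": 0}, {"fingers": -1, "tx": -0.0004, "ty": 0, "tz": 0, "ax": 0, "ay": 0, "az": 0}, {"fingers": -1, "tx": -0.0004, "ty": 0, "tz": 0, "ax": 0, "ay": 0, "az": 0}])

```text
time_s: 16.0
tcp_pos: [0.6499, -0.2242, 0.133]
ee_rot: [[-0.0, -0.0, 1.0], [0.0, 1.0, 0.0], [-1.0, 0.0, -0.0]]
wrist_force: [0.6, -0.3, -1.6]
gripper_width: 0.979
```

Emit:
play_rows(commands=[{"fingers": -1, "tx": -0.02, "ty": 0, "tz": 0, "ax": 0, "ay": 0, "az": 0}, {"fingers": -1, "tx": -0.06, "ty": 0, "tz": 0, "ax": 0, "ay": 0, "az": 0}, {"fingers": -1, "tx": -0.1, "ty": 0, "tz": 0, "ax": 0, "ay": 0, "az": 0}, {"fingers": -1, "tx": -0.14, "ty": -0.02, "tz": -0.03, "ax": 0, "ay": 0, "az": 0}, {"fingers": -1, "tx": -0.14, "ty": -0.05, "tz": -0.07, "ax": 0, "ay": 0, "az": 0}])

```text
time_s: 16.42
tcp_pos: [0.6015, -0.2619, 0.2452]
ee_rot: [[0.013, -0.005, 1.0], [-0.005, 1.0, 0.005], [-1.0, -0.005, 0.013]]
wrist_force: [0.9, -2.0, 1.8]
gripper_width: 1.0
```

Emit:
play_rows(commands=[{"fingers": -1, "tx": 0, "ty": -0.035, "tz": -0.04, "ax": 0, "ay": 0, "az": 0}, {"fingers": -1, "tx": 0, "ty": -0.07, "tz": -0.08, "ax": 0, "ay": 0, "az": 0}, {"fingers": -1, "tx": 0, "ty": -0.087, "tz": -0.12, "ax": 0, "ay": 0, "az": 0}, {"fingers": -1, "tx": 0, "ty": -0.087, "tz": -0.146, "ax": 0, "ay": 0, "az": 0}, {"fingers": -1, "tx": 0, "ty": -0.087, "tz": -0.146, "ax": 0, "ay": 0, "az": 0}])

```text
time_s: 16.83
tcp_pos: [0.4841, -0.3277, 0.2387]
ee_rot: [[-0.001, 0.003, 1.0], [0.001, 1.0, -0.003], [-1.0, 0.001, -0.001]]
wrist_force: [-0.6, -0.2, -0.2]
gripper_width: 0.998
```

```bash
python3 - <<'E'
from fit import *
s=r.sense();T=np.array(s['tcp_pos']);print(T,np.round(s['ee_rot'],3)[0])
w=wrist();c=dict(viewer.capture('scene'));save(w,'w6')
m=mask_near('lid_small',w,(.488,-.327,.01),80)
if m is not None: print('lid',fit('lid_small',[(w,m)],[.488,-.327,.002,0],(0,1)))
cv2.imwrite('pics/s6.png',cv2.cvtColor(c['image'][220:420,100:300],cv2.COLOR_RGB2BGR).repeat(3,0).repeat(3,1))
m=mask_near('filter_large',c,(.65,-.224,.12))
if m is not None: print(fit('filter_large',[(c,m)],[.65,-.224,.089,0],(0,1)))
E
```

```text
[ 0.48409398 -0.32770909  0.2387429 ] [-0.001  0.003  1.   ]
lid (array([ 0.48852308, -0.32786509,  0.002     ,  0.        ]), np.float64(0.9672975408780738))
(array([ 0.64909009, -0.22385606,  0.089     ,  0.        ]), np.float64(0.9630987650699598))
```

View pics/s6.png

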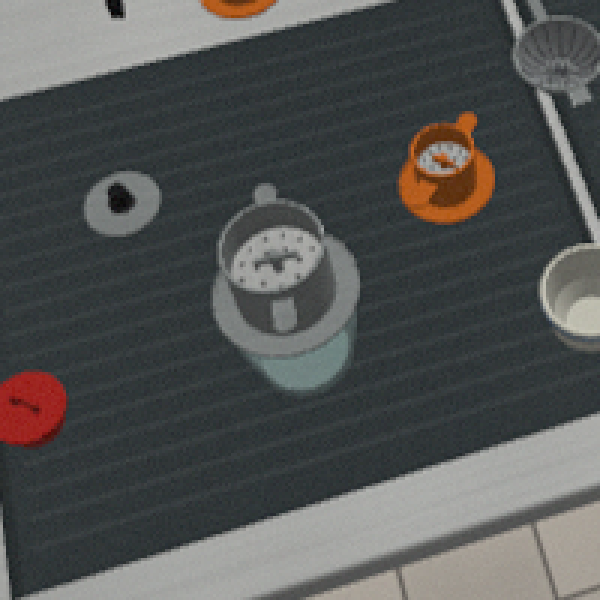

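Emit:
play_rows(commands=[{"fingers": 0.2, "tx": 0.05, "ty": -0.001, "tz": 0.0008, "ax": 0, "ay": 0, "az": 0}, {"fingers": 0.2, "tx": 0.1, "ty": -0.001, "tz": 0.0008, "ax": 0, "ay": 0, "az": 0}, {"fingers": 0.2, "tx": 0.15, "ty": -0.001, "tz": 0.0008, "ax": 0, "ay": 0, "az": 0}, {"fingers": 0.2, "tx": 0.19, "ty": -0.001, "tz": 0.0008, "ax": 0, "ay": 0, "az": 0}, {"fingers": 0.2, "tx": 0.21, "ty": -0.001, "tz": 0.0008, "ax": 0, "ay": 0, "az": 0}])

```text
time_s: 17.45
tcp_pos: [0.4873, -0.3261, 0.0758]
ee_rot: [[-0.007, -0.001, 1.0], [0.003, 1.0, 0.001], [-1.0, 0.003, -0.007]]
wrist_force: [-0.8, 0.5, 0.4]
gripper_width: 0.706
```

Emit:
play_rows(commands=[{"fingers": 0.2, "tx": 0.02, "ty": 0, "tz": 0, "ax": 0, "ay": 0, "az": 0}, {"fingers": 0.2, "tx": 0.04, "ty": 0, "tz": 0, "ax": 0, "ay": 0, "az": 0}, {"fingers": 0.2, "tx": 0.055, "ty": 0, "tz": 0, "ax": 0, "ay": 0, "az": 0}, {"fingers": 0.2, "tx": 0.06, "ty": 0, "tz": 0, "ax": 0, "ay": 0, "az": 0}, {"fingers": 0.2, "tx": 0.06, "ty": 0, "tz": 0, "ax": 0, "ay": 0, "az": 0}])

```text
time_s: 17.87
tcp_pos: [0.4885, -0.3272, 0.0344]
ee_rot: [[-0.002, -0.001, 1.0], [0.001, 1.0, 0.001], [-1.0, 0.001, -0.002]]
wrist_force: [-0.1, 0.5, 0.4]
gripper_width: 0.418
```

Emit:
play_rows(commands=[{"fingers": 0.2, "tx": 0, "ty": 0, "tz": 0, "ax": 0, "ay": 0, "az": 0}, {"fingers": 0.2, "tx": 0, "ty": 0, "tz": 0, "ax": 0, "ay": 0, "az": 0}])

```text
time_s: 18.03
tcp_pos: [0.4894, -0.328, 0.0366]
ee_rot: [[0.002, -0.0, 1.0], [-0.001, 1.0, 0.0], [-1.0, -0.001, 0.002]]
wrist_force: [-0.9, 0.3, -0.2]
gripper_width: 0.4
```

Emit:
play_rows(commands=[{"fingers": 0.2, "tx": 0.004, "ty": 0, "tz": -0.0007, "ax": 0, "ay": 0, "az": 0}, {"fingers": 0.2, "tx": 0.008, "ty": 0, "tz": -0.0007, "ax": 0, "ay": 0, "az": 0}, {"fingers": 0.2, "tx": 0.008, "ty": 0, "tz": -0.0007, "ax": 0, "ay": 0, "az": 0}, {"fingers": 1, "tx": 0.008, "ty": 0, "tz": -0.0007, "ax": 0, "ay": 0, "az": 0}, {"fingers": 1, "tx": 0.008, "ty": 0, "tz": -0.0007, "ax": 0, "ay": 0, "az": 0}])

```text
time_s: 18.45
tcp_pos: [0.488, -0.3278, 0.0298]
ee_rot: [[0.0, 0.0, 1.0], [-0.0, 1.0, -0.0], [-1.0, -0.0, 0.0]]
wrist_force: [0.4, -0.2, -0.1]
gripper_width: 0.322
```

Emit:
play_rows(commands=[{"fingers": 1, "tx": 0, "ty": 0, "tz": 0, "ax": 0, "ay": 0, "az": 0}, {"fingers": 1, "tx": 0, "ty": 0, "tz": 0, "ax": 0, "ay": 0, "az": 0}, {"fingers": 1, "tx": 0, "ty": 0, "tz": 0, "ax": 0, "ay": 0, "az": 0}, {"fingers": 1, "tx": 0, "ty": 0, "tz": 0, "ax": 0, "ay": 0, "az": 0}, {"fingers": 1, "tx": 0, "ty": 0, "tz": 0, "ax": 0, "ay": 0, "az": 0}])

```text
time_s: 18.87
tcp_pos: [0.488, -0.3278, 0.0298]
ee_rot: [[0.0, -0.0, 1.0], [-0.0, 1.0, 0.0], [-1.0, -0.0, 0.0]]
wrist_force: [0.3, 0.6, 0.4]
gripper_width: 0.146
```

Emit:
play_rows(commands=[{"fingers": 1, "tx": -0.01, "ty": 0, "tz": 0, "ax": 0, "ay": 0, "az": 0}, {"fingers": 1, "tx": -0.05, "ty": 0, "tz": 0, "ax": 0, "ay": 0, "az": 0}, {"fingers": 1, "tx": -0.1, "ty": 0, "tz": 0, "ax": 0, "ay": 0, "az": 0}, {"fingers": 1, "tx": -0.15, "ty": 0.01, "tz": 0, "ax": 0, "ay": 0, "az": 0}, {"fingers": 1, "tx": -0.2, "ty": 0.03, "tz": 0, "ax": 0, "ay": 0, "az": 0}])

```text
time_s: 19.28
tcp_pos: [0.4876, -0.3058, 0.1816]
ee_rot: [[-0.0, 0.001, 1.0], [-0.0, 1.0, -0.001], [-1.0, -0.0, -0.0]]
wrist_force: [1.3, -0.9, 1.2]
gripper_width: 0.143
```

Emit:
play_rows(commands=[{"fingers": 1, "tx": -0.03, "ty": 0.045, "tz": 0, "ax": 0, "ay": 0, "az": 0}, {"fingers": 1, "tx": -0.05, "ty": 0.09, "tz": 0.005, "ax": 0, "ay": 0, "az": 0}, {"fingers": 1, "tx": -0.05, "ty": 0.14, "tz": 0.01, "ax": 0, "ay": 0, "az": 0}, {"fingers": 1, "tx": -0.05, "ty": 0.19, "tz": 0.02, "ax": 0, "ay": 0, "az": 0}, {"fingers": 1, "tx": -0.05, "ty": 0.24, "tz": 0.035, "ax": 0, "ay": 0, "az": 0}])

```text
time_s: 19.7
tcp_pos: [0.5134, -0.1237, 0.2186]
ee_rot: [[0.002, 0.001, 1.0], [0.0, 1.0, -0.001], [-1.0, 0.0, 0.002]]
wrist_force: [0.1, 0.9, -0.6]
gripper_width: 0.149
```

Emit:
play_rows(commands=[{"fingers": 1, "tx": 0, "ty": 0.05, "tz": 0.02, "ax": 0, "ay": 0, "az": 0}, {"fingers": 1, "tx": 0, "ty": 0.1, "tz": 0.04, "ax": 0, "ay": 0, "az": 0}, {"fingers": 1, "tx": 0, "ty": 0.15, "tz": 0.06, "ax": 0, "ay": 0, "az": 0}, {"fingers": 1, "tx": 0, "ty": 0.2, "tz": 0.08, "ax": 0, "ay": 0, "az": 0}, {"fingers": 1, "tx": 0, "ty": 0.25, "tz": 0.1, "ax": 0, "ay": 0, "az": 0}])

```text
time_s: 20.12
tcp_pos: [0.5893, 0.0643, 0.2179]
ee_rot: [[0.001, -0.0, 1.0], [0.0, 1.0, 0.0], [-1.0, 0.0, 0.001]]
wrist_force: [0.3, -0.8, -0.9]
gripper_width: 0.147
```

Emit:
play_rows(commands=[{"fingers": 1, "tx": 0, "ty": 0.05, "tz": 0.02, "ax": 0, "ay": 0, "az": 0}, {"fingers": 1, "tx": 0, "ty": 0.1, "tz": 0.04, "ax": 0, "ay": 0, "az": 0}, {"fingers": 1, "tx": 0, "ty": 0.15, "tz": 0.065, "ax": 0, "ay": 0, "az": 0}, {"fingers": 1, "tx": 0, "ty": 0.19, "tz": 0.08, "ax": 0, "ay": 0, "az": 0}, {"fingers": 1, "tx": 0, "ty": 0.21, "tz": 0.087, "ax": 0, "ay": 0, "az": 0}])

```text
time_s: 20.53
tcp_pos: [0.6552, 0.2236, 0.2167]
ee_rot: [[0.0, -0.003, 1.0], [0.0, 1.0, 0.003], [-1.0, 0.0, 0.0]]
wrist_force: [0.4, 1.0, -0.9]
gripper_width: 0.146
```

Emit:
play_rows(commands=[{"fingers": 1, "tx": 0, "ty": 0.0155, "tz": 0.0035, "ax": 0, "ay": 0, "az": 0}, {"fingers": 1, "tx": 0, "ty": 0.0155, "tz": 0.0035, "ax": 0, "ay": 0, "az": 0}, {"fingers": 1, "tx": 0, "ty": 0.0155, "tz": 0.0035, "ax": 0, "ay": 0, "az": 0}])

```text
time_s: 20.78
tcp_pos: [0.6566, 0.2311, 0.2171]
ee_rot: [[-0.001, -0.0, 1.0], [-0.0, 1.0, 0.0], [-1.0, -0.0, -0.001]]
wrist_force: [-0.3, 0.6, -0.3]
gripper_width: 0.143
```

```bash
python3 - <<'E'
from fit import *
s=r.sense();T=np.array(s['tcp_pos']);print(T,s['gripper_width'])
c=dict(viewer.capture('scene'));w=wrist()
a=cv2.resize(w['image'],(533,400));b=c['image'][190:390,330:463].repeat(2,0).repeat(2,1)
cv2.imwrite('pics/s7.png',cv2.cvtColor(np.hstack([a,b]),cv2.COLOR_RGB2BGR))
for n,v in(('s',c),('w',w)):
    m=mask_near('lid_small',v,T-[0,0,.023])
    if m is not None: q,i=fit('lid_small',[(v,m)],[*(T-[0,0,.028]),0],(0,1));print(n,q[:3]-T,i)
E
```

```text
[0.65657488 0.23112081 0.21711084] 0.14267715183081645
s [-0.00039394 -0.00058826 -0.028     ] 0.6533284830847581
w [-0.00012274 -0.00047399 -0.028     ] 0.49506797057131613
```

View pics/s7.png

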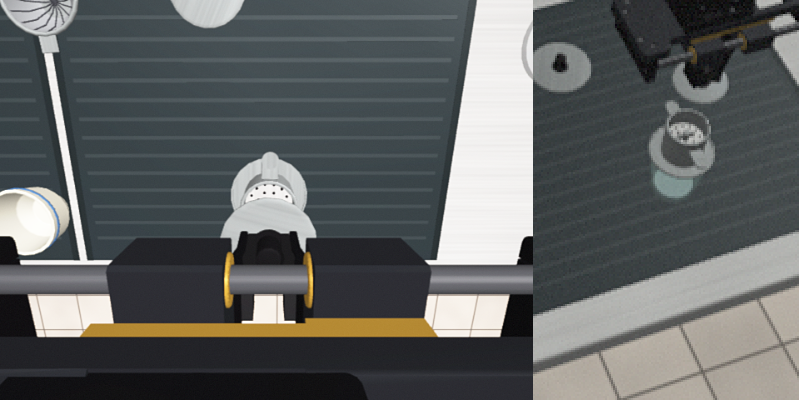

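Emit:
play_rows(commands=[{"fingers": 1, "tx": 0.03, "ty": 0, "tz": 0, "ax": 0, "ay": 0, "az": 0}, {"fingers": 1, "tx": 0.055, "ty": 0, "tz": 0, "ax": 0, "ay": 0, "az": 0}, {"fingers": 1, "tx": 0.075, "ty": 0, "tz": 0, "ax": 0, "ay": 0, "az": 0}, {"fingers": 1, "tx": 0.087, "ty": 0, "tz": 0, "ax": 0, "ay": 0, "az": 0}, {"fingers": 1, "tx": 0.09, "ty": 0, "tz": 0, "ax": 0, "ay": 0, "az": 0}])

```text
time_s: 21.4
tcp_pos: [0.6562, 0.2302, 0.148]
ee_rot: [[-0.003, 0.001, 1.0], [-0.001, 1.0, -0.001], [-1.0, -0.001, -0.003]]
wrist_force: [0.3, 0.2, 0.1]
gripper_width: 0.147
```

Emit:
play_rows(commands=[{"fingers": 1, "tx": 0, "ty": 0, "tz": 0, "ax": 0, "ay": 0, "az": 0}, {"fingers": 1, "tx": 0, "ty": 0, "tz": 0, "ax": 0, "ay": 0, "az": 0}, {"fingers": 1, "tx": 0, "ty": 0, "tz": 0, "ax": 0, "ay": 0, "az": 0}])

```text
time_s: 21.65
tcp_pos: [0.6577, 0.2316, 0.1512]
ee_rot: [[0.002, -0.0, 1.0], [0.001, 1.0, 0.0], [-1.0, 0.001, 0.002]]
wrist_force: [-0.6, -0.3, -0.1]
gripper_width: 0.144
```

Down 8 mm, then the last in small steps.

Emit:
play_rows(commands=[{"fingers": 1, "tx": 0.003, "ty": 0, "tz": 0, "ax": 0, "ay": 0, "az": 0}, {"fingers": 1, "tx": 0.006, "ty": 0, "tz": 0, "ax": 0, "ay": 0, "az": 0}, {"fingers": 1, "tx": 0.009, "ty": 0, "tz": 0, "ax": 0, "ay": 0, "az": 0}, {"fingers": 1, "tx": 0.0105, "ty": 0, "tz": 0, "ax": 0, "ay": 0, "az": 0}, {"fingers": 1, "tx": 0.0105, "ty": 0, "tz": 0, "ax": 0, "ay": 0, "az": 0}])

```text
time_s: 22.07
tcp_pos: [0.6571, 0.2315, 0.1418]
ee_rot: [[0.0, -0.0, 1.0], [-0.0, 1.0, 0.0], [-1.0, -0.0, 0.0]]
wrist_force: [-1.1, 0.5, 0.0]
gripper_width: 0.149
```

Emit:
play_rows(commands=[{"fingers": 1, "tx": 0.0005, "ty": 0, "tz": 0, "ax": 0, "ay": 0, "az": 0}, {"fingers": 1, "tx": 0.001, "ty": 0, "tz": 0, "ax": 0, "ay": 0, "az": 0}, {"fingers": 1, "tx": 0.001, "ty": 0, "tz": 0, "ax": 0, "ay": 0, "az": 0}, {"fingers": 1, "tx": 0.001, "ty": 0, "tz": 0, "ax": 0, "ay": 0, "az": 0}])

```text
time_s: 22.4
tcp_pos: [0.6573, 0.2315, 0.1418]
ee_rot: [[0.001, -0.0, 1.0], [0.0, 1.0, 0.0], [-1.0, 0.0, 0.001]]
wrist_force: [-1.5, -0.7, 5.2]
gripper_width: 0.146
```

Emit:
play_rows(commands=[{"fingers": 1, "tx": -0.0008, "ty": 0, "tz": 0, "ax": 0, "ay": 0, "az": 0}, {"fingers": 0.1, "tx": -0.0008, "ty": 0, "tz": 0, "ax": 0, "ay": 0, "az": 0}, {"fingers": 0.1, "tx": -0.0008, "ty": 0, "tz": 0, "ax": 0, "ay": 0, "az": 0}, {"fingers": 0.1, "tx": -0.0008, "ty": 0, "tz": 0, "ax": 0, "ay": 0, "az": 0}, {"fingers": 0.1, "tx": -0.0008, "ty": 0, "tz": 0, "ax": 0, "ay": 0, "az": 0}])

```text
time_s: 22.82
tcp_pos: [0.6568, 0.2313, 0.141]
ee_rot: [[-0.001, 0.0, 1.0], [-0.0, 1.0, -0.0], [-1.0, -0.0, -0.001]]
wrist_force: [0.2, -0.0, -0.1]
gripper_width: 0.362
```

Emit:
play_rows(commands=[{"fingers": 0.2, "tx": -0.02, "ty": 0, "tz": 0, "ax": 0, "ay": 0, "az": 0}, {"fingers": 0.2, "tx": -0.06, "ty": 0, "tz": 0, "ax": 0, "ay": 0, "az": 0}, {"fingers": 0.2, "tx": -0.1, "ty": 0, "tz": 0, "ax": 0, "ay": 0, "az": 0}, {"fingers": 0.2, "tx": -0.12, "ty": -0.015, "tz": -0.04, "ax": 0, "ay": 0, "az": 0}, {"fingers": 0.2, "tx": -0.12, "ty": -0.03, "tz": -0.09, "ax": 0, "ay": 0, "az": 0}])

```text
time_s: 23.23
tcp_pos: [0.5924, 0.2099, 0.2349]
ee_rot: [[0.008, 0.0, 1.0], [0.003, 1.0, -0.0], [-1.0, 0.003, 0.008]]
wrist_force: [0.0, 1.5, 0.5]
gripper_width: 0.399
```

Emit:
play_rows(commands=[{"fingers": 0.2, "tx": 0, "ty": -0.015, "tz": -0.05, "ax": 0, "ay": 0, "az": 0}, {"fingers": 0.2, "tx": 0, "ty": -0.03, "tz": -0.1, "ax": 0, "ay": 0, "az": 0}, {"fingers": 0.2, "tx": 0, "ty": -0.045, "tz": -0.14, "ax": 0, "ay": 0, "az": 0}, {"fingers": 0.2, "tx": 0, "ty": -0.053, "tz": -0.172, "ax": 0, "ay": 0, "az": 0}, {"fingers": 0.2, "tx": 0, "ty": -0.053, "tz": -0.172, "ax": 0, "ay": 0, "az": 0}])

```text
time_s: 23.65
tcp_pos: [0.4563, 0.1673, 0.232]
ee_rot: [[-0.002, -0.0, 1.0], [0.0, 1.0, 0.0], [-1.0, 0.0, -0.002]]
wrist_force: [-1.6, 0.3, -0.1]
gripper_width: 0.4
```

```bash
python3 - <<'E'
from fit import *
s=r.sense();T=np.array(s['tcp_pos']);print(T,np.round(s['ee_rot'],3)[0])
w=wrist();c=dict(viewer.capture('scene'))
m=mask_near('lid_large',w,(.4605,.1695,.01),80)
if m is not None: print('lid',fit('lid_large',[(w,m)],[.4605,.1695,.002,0],(0,1)))
cv2.imwrite('pics/s8.png',cv2.cvtColor(c['image'][200:350,330:480],cv2.COLOR_RGB2BGR).repeat(4,0).repeat(4,1))
m=mask_near('lid_small',c,(.657,.231,.12))
if m is not None: print(fit('lid_small',[(c,m)],[.657,.231,.1145,0],(0,1)))
E
```

```text
[0.45632545 0.16726719 0.23195541] [-0.002 -0.     1.   ]
lid (array([0.46193646, 0.17022904, 0.002     , 0.        ]), np.float64(0.9644988800704326))
(array([0.65595762, 0.23092617, 0.1145    , 0.        ]), np.float64(0.9493093562679177))
```

View pics/s8.png

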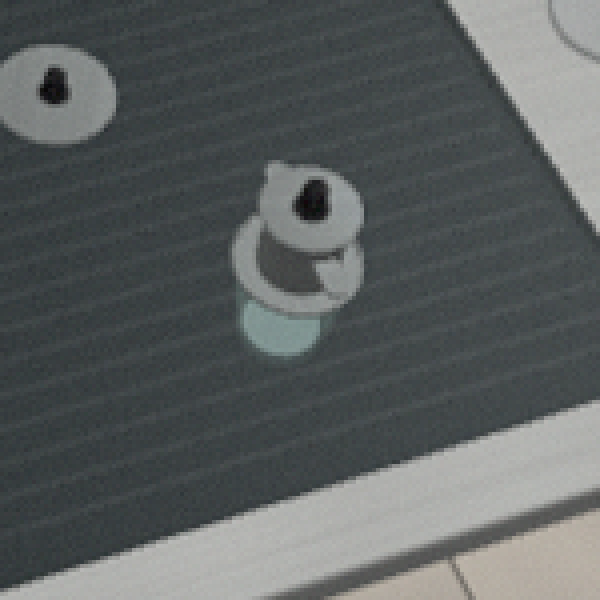

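Emit:
play_rows(commands=[{"fingers": 0.2, "tx": 0.05, "ty": 0.001, "tz": 0.001, "ax": 0, "ay": 0, "az": 0}, {"fingers": 0.2, "tx": 0.1, "ty": 0.001, "tz": 0.001, "ax": 0, "ay": 0, "az": 0}, {"fingers": 0.2, "tx": 0.14, "ty": 0.001, "tz": 0.001, "ax": 0, "ay": 0, "az": 0}, {"fingers": 0.2, "tx": 0.18, "ty": 0.001, "tz": 0.001, "ax": 0, "ay": 0, "az": 0}, {"fingers": 0.2, "tx": 0.2, "ty": 0.001, "tz": 0.001, "ax": 0, "ay": 0, "az": 0}])

```text
time_s: 24.27
tcp_pos: [0.4605, 0.169, 0.0776]
ee_rot: [[-0.005, 0.001, 1.0], [-0.004, 1.0, -0.001], [-1.0, -0.004, -0.005]]
wrist_force: [-0.5, 0.2, -0.6]
gripper_width: 0.399
```

Emit:
play_rows(commands=[{"fingers": 0.2, "tx": 0.02, "ty": 0, "tz": 0, "ax": 0, "ay": 0, "az": 0}, {"fingers": 0.2, "tx": 0.04, "ty": 0, "tz": 0, "ax": 0, "ay": 0, "az": 0}, {"fingers": 0.2, "tx": 0.055, "ty": 0, "tz": 0, "ax": 0, "ay": 0, "az": 0}, {"fingers": 0.2, "tx": 0.059, "ty": 0, "tz": 0, "ax": 0, "ay": 0, "az": 0}, {"fingers": 0.2, "tx": 0.059, "ty": 0, "tz": 0, "ax": 0, "ay": 0, "az": 0}])

```text
time_s: 24.68
tcp_pos: [0.4616, 0.1698, 0.036]
ee_rot: [[-0.002, 0.0, 1.0], [-0.002, 1.0, -0.0], [-1.0, -0.002, -0.002]]
wrist_force: [-0.4, -0.5, -0.3]
gripper_width: 0.398
```

Emit:
play_rows(commands=[{"fingers": 0.2, "tx": 0, "ty": 0, "tz": 0, "ax": 0, "ay": 0, "az": 0}, {"fingers": 0.2, "tx": 0, "ty": 0, "tz": 0, "ax": 0, "ay": 0, "az": 0}])

```text
time_s: 24.85
tcp_pos: [0.4621, 0.1704, 0.0379]
ee_rot: [[0.001, -0.0, 1.0], [0.001, 1.0, 0.0], [-1.0, 0.001, 0.001]]
wrist_force: [-0.5, 1.3, 0.2]
gripper_width: 0.395
```

Emit:
play_rows(commands=[{"fingers": 0.2, "tx": 0.005, "ty": 0, "tz": -0.0005, "ax": 0, "ay": 0, "az": 0}, {"fingers": 0.2, "tx": 0.01, "ty": 0, "tz": -0.0005, "ax": 0, "ay": 0, "az": 0}, {"fingers": 0.2, "tx": 0.01, "ty": 0, "tz": -0.0005, "ax": 0, "ay": 0, "az": 0}, {"fingers": 1, "tx": 0.01, "ty": 0, "tz": -0.0005, "ax": 0, "ay": 0, "az": 0}, {"fingers": 1, "tx": 0.01, "ty": 0, "tz": -0.0005, "ax": 0, "ay": 0, "az": 0}])

```text
time_s: 25.27
tcp_pos: [0.4609, 0.1699, 0.03]
ee_rot: [[0.0, -0.0, 1.0], [0.0, 1.0, 0.0], [-1.0, 0.0, 0.0]]
wrist_force: [-0.8, 0.0, -0.7]
gripper_width: 0.32
```

Emit:
play_rows(commands=[{"fingers": 1, "tx": 0, "ty": 0, "tz": 0, "ax": 0, "ay": 0, "az": 0}, {"fingers": 1, "tx": 0, "ty": 0, "tz": 0, "ax": 0, "ay": 0, "az": 0}, {"fingers": 1, "tx": 0, "ty": 0, "tz": 0, "ax": 0, "ay": 0, "az": 0}, {"fingers": 1, "tx": 0, "ty": 0, "tz": 0, "ax": 0, "ay": 0, "az": 0}, {"fingers": 1, "tx": 0, "ty": 0, "tz": 0, "ax": 0, "ay": 0, "az": 0}])

```text
time_s: 25.68
tcp_pos: [0.461, 0.17, 0.03]
ee_rot: [[0.0, -0.0, 1.0], [0.0, 1.0, 0.0], [-1.0, 0.0, 0.0]]
wrist_force: [-0.5, -0.5, 1.5]
gripper_width: 0.148
```

Emit:
play_rows(commands=[{"fingers": 1, "tx": -0.01, "ty": 0, "tz": 0, "ax": 0, "ay": 0, "az": 0}, {"fingers": 1, "tx": -0.05, "ty": 0, "tz": 0, "ax": 0, "ay": 0, "az": 0}, {"fingers": 1, "tx": -0.1, "ty": 0, "tz": 0, "ax": 0, "ay": 0, "az": 0}, {"fingers": 1, "tx": -0.15, "ty": -0.01, "tz": 0.005, "ax": 0, "ay": 0, "az": 0}, {"fingers": 1, "tx": -0.2, "ty": -0.025, "tz": 0.011, "ax": 0, "ay": 0, "az": 0}])

```text
time_s: 26.1
tcp_pos: [0.4688, 0.1511, 0.1821]
ee_rot: [[0.0, -0.002, 1.0], [-0.0, 1.0, 0.002], [-1.0, -0.0, 0.0]]
wrist_force: [1.0, 0.9, -0.3]
gripper_width: 0.143
```

Emit:
play_rows(commands=[{"fingers": 1, "tx": -0.04, "ty": -0.03, "tz": 0.015, "ax": 0, "ay": 0, "az": 0}, {"fingers": 1, "tx": -0.07, "ty": -0.07, "tz": 0.035, "ax": 0, "ay": 0, "az": 0}, {"fingers": 1, "tx": -0.087, "ty": -0.11, "tz": 0.055, "ax": 0, "ay": 0, "az": 0}, {"fingers": 1, "tx": -0.087, "ty": -0.155, "tz": 0.075, "ax": 0, "ay": 0, "az": 0}, {"fingers": 1, "tx": -0.087, "ty": -0.2, "tz": 0.095, "ax": 0, "ay": 0, "az": 0}])

```text
time_s: 26.52
tcp_pos: [0.5411, -0.0001, 0.2473]
ee_rot: [[0.003, -0.001, 1.0], [0.001, 1.0, 0.001], [-1.0, 0.001, 0.003]]
wrist_force: [0.4, 0.4, -0.4]
gripper_width: 0.146
```

Emit:
play_rows(commands=[{"fingers": 1, "tx": 0, "ty": -0.045, "tz": 0.022, "ax": 0, "ay": 0, "az": 0}, {"fingers": 1, "tx": 0, "ty": -0.09, "tz": 0.044, "ax": 0, "ay": 0, "az": 0}, {"fingers": 1, "tx": 0, "ty": -0.135, "tz": 0.065, "ax": 0, "ay": 0, "az": 0}, {"fingers": 1, "tx": 0, "ty": -0.18, "tz": 0.087, "ax": 0, "ay": 0, "az": 0}, {"fingers": 1, "tx": 0, "ty": -0.225, "tz": 0.109, "ax": 0, "ay": 0, "az": 0}])

```text
time_s: 26.93
tcp_pos: [0.6223, -0.1694, 0.2456]
ee_rot: [[-0.0, 0.0, 1.0], [0.0, 1.0, -0.0], [-1.0, 0.0, -0.0]]
wrist_force: [0.8, 1.0, -0.3]
gripper_width: 0.149
```

Emit:
play_rows(commands=[{"fingers": 1, "tx": 0, "ty": -0.035, "tz": 0.018, "ax": 0, "ay": 0, "az": 0}, {"fingers": 1, "tx": 0, "ty": -0.065, "tz": 0.032, "ax": 0, "ay": 0, "az": 0}, {"fingers": 1, "tx": 0, "ty": -0.075, "tz": 0.036, "ax": 0, "ay": 0, "az": 0}, {"fingers": 1, "tx": 0, "ty": -0.075, "tz": 0.036, "ax": 0, "ay": 0, "az": 0}, {"fingers": 1, "tx": 0, "ty": -0.075, "tz": 0.036, "ax": 0, "ay": 0, "az": 0}])

```text
time_s: 27.35
tcp_pos: [0.6487, -0.2236, 0.2449]
ee_rot: [[-0.001, 0.001, 1.0], [0.001, 1.0, -0.001], [-1.0, 0.001, -0.001]]
wrist_force: [0.3, -0.2, 0.1]
gripper_width: 0.149
```

```bash
python3 - <<'E'
from fit import *
s=r.sense();T=np.array(s['tcp_pos']);print(T,s['gripper_width'])
c=dict(viewer.capture('scene'))
cv2.imwrite('pics/s9.png',cv2.cvtColor(c['image'][200:400,100:300],cv2.COLOR_RGB2BGR).repeat(2,0).repeat(2,1))
m=mask_near('lid_large',c,T-[0,0,.023])
if m is not None: q,i=fit('lid_large',[(c,m)],[*(T-[0,0,.028]),0],(0,1));print(q[:3]-T,i)
E
```

```text
[ 0.64865021 -0.22363816  0.24486081] 0.14867187664763332
[ 0.00109285  0.00047674 -0.028     ] 0.7349595788682083
```

View pics/s9.png

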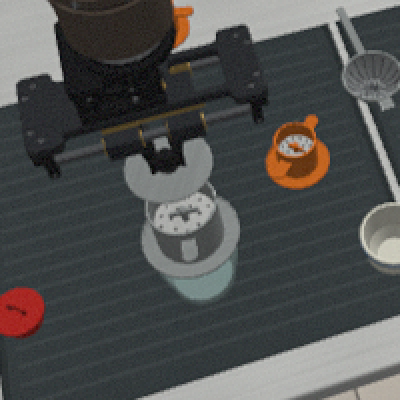

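Lid level and over the filter. Lower to about 8 mm above, then slowly.

Emit:
play_rows(commands=[{"fingers": 1, "tx": 0.02, "ty": 0, "tz": 0, "ax": 0, "ay": 0, "az": 0}, {"fingers": 1, "tx": 0.045, "ty": 0, "tz": 0, "ax": 0, "ay": 0, "az": 0}, {"fingers": 1, "tx": 0.065, "ty": 0, "tz": 0, "ax": 0, "ay": 0, "az": 0}, {"fingers": 1, "tx": 0.075, "ty": 0, "tz": 0, "ax": 0, "ay": 0, "az": 0}, {"fingers": 1, "tx": 0.077, "ty": 0, "tz": 0, "ax": 0, "ay": 0, "az": 0}])

```text
time_s: 27.87
tcp_pos: [0.6482, -0.2224, 0.186]
ee_rot: [[-0.003, -0.001, 1.0], [0.001, 1.0, 0.001], [-1.0, 0.001, -0.003]]
wrist_force: [-1.1, 0.4, -0.1]
gripper_width: 0.146
```

Emit:
play_rows(commands=[{"fingers": 1, "tx": 0, "ty": 0, "tz": 0, "ax": 0, "ay": 0, "az": 0}, {"fingers": 1, "tx": 0, "ty": 0, "tz": 0, "ax": 0, "ay": 0, "az": 0}, {"fingers": 1, "tx": 0, "ty": 0, "tz": 0, "ax": 0, "ay": 0, "az": 0}])

```text
time_s: 28.12
tcp_pos: [0.6498, -0.2237, 0.1889]
ee_rot: [[0.002, -0.001, 1.0], [-0.001, 1.0, 0.001], [-1.0, -0.001, 0.002]]
wrist_force: [-0.2, 0.6, -0.3]
gripper_width: 0.147
```

Emit:
play_rows(commands=[{"fingers": 1, "tx": 0.003, "ty": 0, "tz": -0.0005, "ax": 0, "ay": 0, "az": 0}, {"fingers": 1, "tx": 0.006, "ty": 0, "tz": -0.0005, "ax": 0, "ay": 0, "az": 0}, {"fingers": 1, "tx": 0.009, "ty": 0, "tz": -0.0005, "ax": 0, "ay": 0, "az": 0}, {"fingers": 1, "tx": 0.0105, "ty": 0, "tz": -0.0005, "ax": 0, "ay": 0, "az": 0}, {"fingers": 1, "tx": 0.0105, "ty": 0, "tz": -0.0005, "ax": 0, "ay": 0, "az": 0}])

```text
time_s: 28.53
tcp_pos: [0.6487, -0.2239, 0.1793]
ee_rot: [[-0.0, 0.0, 1.0], [0.0, 1.0, -0.0], [-1.0, 0.0, -0.0]]
wrist_force: [-0.1, -0.1, 0.2]
gripper_width: 0.149
```

Emit:
play_rows(commands=[{"fingers": 1, "tx": 0.0005, "ty": 0, "tz": 0, "ax": 0, "ay": 0, "az": 0}, {"fingers": 1, "tx": 0.001, "ty": 0, "tz": 0, "ax": 0, "ay": 0, "az": 0}, {"fingers": 1, "tx": 0.001, "ty": 0, "tz": 0, "ax": 0, "ay": 0, "az": 0}, {"fingers": 1, "tx": 0.001, "ty": 0, "tz": 0, "ax": 0, "ay": 0, "az": 0}])

```text
time_s: 28.87
tcp_pos: [0.6489, -0.2239, 0.1791]
ee_rot: [[0.0, -0.0, 1.0], [-0.0, 1.0, 0.0], [-1.0, -0.0, 0.0]]
wrist_force: [-0.8, -0.4, 0.5]
gripper_width: 0.147
```

Emit:
play_rows(commands=[{"fingers": 1, "tx": 0.001, "ty": 0, "tz": 0, "ax": 0, "ay": 0, "az": 0}, {"fingers": 1, "tx": 0.001, "ty": 0, "tz": 0, "ax": 0, "ay": 0, "az": 0}, {"fingers": 1, "tx": 0.001, "ty": 0, "tz": 0, "ax": 0, "ay": 0, "az": 0}])

```text
time_s: 29.12
tcp_pos: [0.6491, -0.224, 0.1791]
ee_rot: [[0.001, -0.0, 1.0], [-0.001, 1.0, 0.0], [-1.0, -0.001, 0.001]]
wrist_force: [-1.8, 1.5, 5.3]
gripper_width: 0.145
```

Contact at 0.1791 as predicted. Release and retreat.

Emit:
play_rows(commands=[{"fingers": 1, "tx": -0.0008, "ty": 0, "tz": 0, "ax": 0, "ay": 0, "az": 0}, {"fingers": 0.1, "tx": -0.0008, "ty": 0, "tz": 0, "ax": 0, "ay": 0, "az": 0}, {"fingers": 0.1, "tx": -0.0008, "ty": 0, "tz": 0, "ax": 0, "ay": 0, "az": 0}, {"fingers": 0.1, "tx": -0.0008, "ty": 0, "tz": 0, "ax": 0, "ay": 0, "az": 0}, {"fingers": 0.1, "tx": -0.0008, "ty": 0, "tz": 0, "ax": 0, "ay": 0, "az": 0}])

```text
time_s: 29.53
tcp_pos: [0.6486, -0.2237, 0.1777]
ee_rot: [[-0.001, 0.0, 1.0], [0.0, 1.0, -0.0], [-1.0, 0.0, -0.001]]
wrist_force: [0.0, -0.0, -0.3]
gripper_width: 0.365
```

Emit:
play_rows(commands=[{"fingers": 0.1, "tx": -0.02, "ty": 0, "tz": 0, "ax": 0, "ay": 0, "az": 0}, {"fingers": 0.1, "tx": -0.06, "ty": 0, "tz": 0, "ax": 0, "ay": 0, "az": 0}, {"fingers": 0.1, "tx": -0.1, "ty": 0, "tz": 0, "ax": 0, "ay": 0, "az": 0}, {"fingers": 0.1, "tx": -0.12, "ty": 0, "tz": -0.04, "ax": 0, "ay": 0, "az": 0}, {"fingers": 0.1, "tx": -0.12, "ty": 0, "tz": -0.09, "ax": 0, "ay": 0, "az": 0}])

```text
time_s: 29.95
tcp_pos: [0.5841, -0.2243, 0.2717]
ee_rot: [[0.007, -0.001, 1.0], [-0.002, 1.0, 0.001], [-1.0, -0.002, 0.007]]
wrist_force: [0.4, 0.1, 0.7]
gripper_width: 0.445
```

Emit:
play_rows(commands=[{"fingers": 0.1, "tx": 0, "ty": -0.03, "tz": -0.04, "ax": 0, "ay": 0, "az": 0}, {"fingers": 0.1, "tx": 0, "ty": -0.06, "tz": -0.08, "ax": 0, "ay": 0, "az": 0}, {"fingers": 0.1, "tx": 0, "ty": -0.09, "tz": -0.12, "ax": 0, "ay": 0, "az": 0}, {"fingers": 0.1, "tx": 0, "ty": -0.11, "tz": -0.15, "ax": 0, "ay": 0, "az": 0}, {"fingers": 0.1, "tx": 0, "ty": -0.11, "tz": -0.15, "ax": 0, "ay": 0, "az": 0}])

```text
time_s: 30.37
tcp_pos: [0.4649, -0.3081, 0.269]
ee_rot: [[-0.001, 0.004, 1.0], [0.0, 1.0, -0.004], [-1.0, 0.0, -0.001]]
wrist_force: [-0.3, 0.9, -0.1]
gripper_width: 0.452
```

```bash
python3 - <<'E'
from fit import *
c=dict(viewer.capture('scene'));t=dict(viewer.capture('top'))
cv2.imwrite('pics/s10.png',cv2.cvtColor(cv2.resize(c['image'][170:410,80:440],None,fx=2.2,fy=2.2),cv2.COLOR_RGB2BGR))
for n,p in(('filter_large',[.649,-.224,.089,0]),('lid_large',[.649,-.224,.151,0]),('filter_small',[.657,.231,.067,0]),('lid_small',[.657,.231,.1145,0])):
  for v in(c,t):
    m=mask_near(n,v,np.array(p[:3])+[0,0,.005],20)
    if m is not None: q,i=fit(n,[(v,m)],p,(0,1));print(n,np.round(q[:2],4),round(i,3))
for n,p in(('teacup',(.69,-.025,.03)),('strainer',(.46,.02,.02)),('stopper',(.642,-.409,.02))):
    d=spotter.find_in(n,c);print(n,[np.round(k['uv']) for k in d[:1]])
E
```

```text
filter_large [ 0.6513 -0.2235] 0.475
filter_large [ 0.6462 -0.2165] 0.417
lid_large [ 0.6495 -0.2244] 0.97
lid_large [ 0.6468 -0.2143] 0.349
filter_small [0.6572 0.2322] 0.543
filter_small [0.6563 0.2315] 0.459
lid_small [0.6561 0.2315] 0.947
lid_small [0.655  0.2317] 0.941
teacup [array([296., 318.])]
strainer [array([283., 236.])]
stopper [array([108., 354.])]
```

View pics/s10.png

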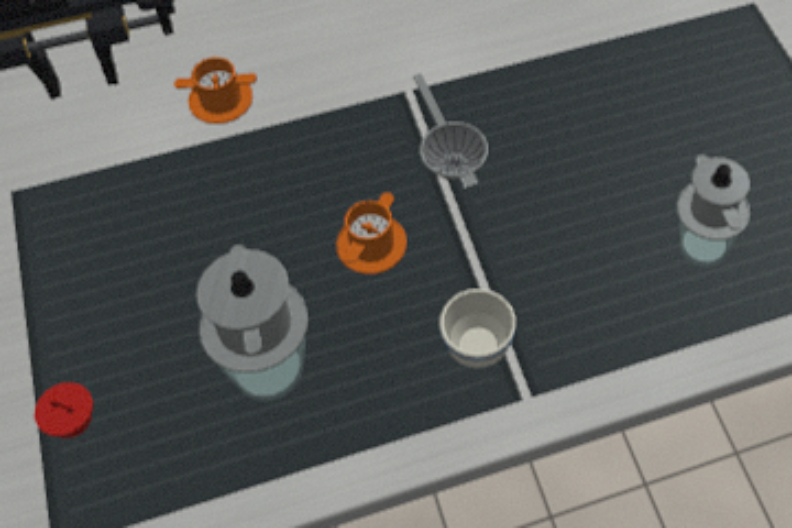

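Both stacks stand level with their lids flat, the other things are where they were, and the gripper is clear of everything.

```bash
python3 -c "
from h import *
print(job.finish_job())"
```

```text
the job is handed in; nothing more can be done
None
```

The small steel filter stands on the small glass and the large one on the large glass. Each is covered by its own lid, knob up. The job is handed in, at about 31 s on the robot's clock.

- **Setting down:** Each of the four pieces met its support within about 0.5 mm of the height I had worked out. The contact forces I read stayed near 5 N or below, and no glass tipped.
- **Centring:** Silhouette fits before the lids went on put both filters within about 2 mm of their glass axes. The lids then fitted within about 1–2 mm of the filter axes.
- **Other things:** In the last scene picture the teacup, strainer and stopper were within about 3 pixels of where they were first seen. The two orange look-alikes looked unmoved. The jug was outside that last crop, and I did not measure it again.
- **Poor fits:** The final fits of the covered filters scored low (0.42–0.54) because the lids hide them. The top-view fits of the large stack (both below 0.42) were up to 1 cm off, probably because the arm blocked the view. For those I relied on the scene-camera fit (0.97 for the large lid), the contact heights and the last picture.

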